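# Open the child-resistant flux-cleaner bottle at the repair bench

## Robot

A 6-joint arm with a two-finger parallel gripper is mounted at the origin on the work surface. World frame = base frame: x ahead of the robot, y to its left, z up, the work surface at z = 0. Lengths are in mm, angles in rad, forces in N, time in s.
With the tool pointing down it reaches from about 325 to 750 mm from the base axis. Payload 7.6 kg.
Tool frame: the origin (TCP) lies on the mounting face of the last link; the fingertips stand 173 mm ahead of it and the grasp point (between the pads) lies 155 mm ahead of it; z points along the fingers, y is the line along which they close (so a half turn about z gives the same grasp; the last joint's range is limited). The gripper opens to 85 mm and grips with 20 to 120 N. Pads are 22 mm wide; open, the fingers measure 114 mm over their backs; the gripper's body (76 mm by 85 mm) begins 54 mm behind the grasp point. The pads swing forward as they close: fully open they stand 13 mm farther back than shut.
Start: joints at [-1.414, 0.052, 1.401, -0, 1.689, -0.07], TCP at [118.073, -511.554, 404.723] pointing down, gripper open.
Joint ranges: [-2.9, 2.9], [-0.91, 2.17], [0.12, 2.37], [-1.06, 4.2], [0.26, 2.73], [-2.93, 2.93]. Speed limits (rad/s): [2.57, 2.57, 3.01, 3.14, 3.14, 3.14].

## Interface

Orientations are given as [roll, pitch, yaw] about the fixed x, y, z axes, in that order (R = Rz(yaw) Ry(pitch) Rx(roll)).
In Python, from rig import telemetry, eyes, sign_off, nets gives the robot as it stands.
- The arm moves only by the tool servo_tool, never from a script. Its argument "increments" is a list of rows, each a list of 3 entries, a list of its own where there are three numbers: the shift along the tool's x, y, z in m, then the turn, a rotation vector about the tool's x, y, z in rad, then the opening, from 0 (shut) to 1 (fully open). In form: [[[dx, dy, dz], [rx, ry, rz], fingers], ...]. A call has 1 to 5 rows; each row shifts and turns the commanded pose from where the row before left it, along the tool's axes as they then stand; what a row does not reach is not made up. A row lasts 1/12 s, in which the tool goes at most 41.7 mm and 7.16 degrees, less where a joint would pass 70% of its speed; a pose out of reach is approached as far as the arm can. A call is refused whole if a number of a shift passes 0.0417 or a number of a turn 0.125, either way. A call with a gripper value outside its range is refused whole. The fingers move at their own pace and stop on an object; the grip force is fixed at half the most. Time passes only in rows, so rows that do not move let the fingers close. It gives the time, the measured TCP pose, the force, the opening and the grip force at its end, in the units of the state.
- telemetry.read_state(): the state, without advancing time (a new reading comes with each control period).
- eyes.grab_frame(name): name is "scene" or "top"; returns the picture (480x640x3 uint8, red, green, blue); there is no depth.
- eyes.camera_params(name): a dict with "fov_y" (degrees; the focal length in pixels is half the picture's height over the tangent of half this angle, whatever the lens; pixels are square), "cx", "cy" (the principal point, pixels), "k1" (the pictures are not rectified: a ray, as slopes to the right and down, at radius r is drawn at 1 + k1 r^2 times it, then the intrinsics apply), "R" (3x3) and "t" (3): a world point X has camera coordinates R X + t. Camera axes: x right, y down, z forward; pixel columns grow to the right and rows downward; lengths in mm; the calibration is good to about 2 mm. A picture is of the moment at which its call begins. camera_params takes no time and is no camera call.
- sign_off(): hands the job in; it is judged then, once.
Trained networks look in the newest picture that a camera, given by its name, has taken for a name from the list of things; names that differ only in an ending like _2 or _b are one class to them, and where a whole thing is asked for, a point or a joint stands for the part that bears it (a point fixed in the world has none). Each returns a list of dicts, best first, with "confidence" (0 to 1); they miss things now and then, are a little off and sometimes report something else, mostly with a low value. They report only what shows in the picture. A call takes as long as a camera call. They do not tell look-alikes from the thing itself.
- nets.boxes_of(camera, label): "location" ([column, row] in pixels, amid what is visible of it).
The state is a dict: "time_s": time; "joint_pos": joint angles; "qvel": joint speeds; "joint_torque": joint torques, N m; "tcp_pos": TCP position; "eef_rot": TCP orientation; "force": force on the tool from outside, world axes, zero at the start; "moment": the same for the moment, N m; "grip_width": finger opening in mm; "grip_force": force on a finger pad.
Only numpy, scipy, OpenCV 4.12 (cv2) and the standard library are available. Lean on these libraries where they do the work, as an engineer would, in place of code of your own. Each camera call takes 0.05 s, during which the arm holds its last target. There are 200 camera calls.

## Task

Open the flux-cleaner bottle that stands in its bench holder: its red cap is child-resistant, so keep it pressed down, firmly but without straining the neck, while you turn it anticlockwise until it comes free. Lift the cap off and set it down, without dropping it, open side down inside the blue dish, and leave it there. Do not disturb the other things on the bench.

Things in the scene. Friction and masses are not known exactly. Their poses are not given: they have to be found in the camera images.
- bottle: white round bottle, 68 mm wide, yellow and red band, fast in a steel holder (cup 78 mm wide, 42 mm high, on a 110 x 110 x 12 mm plate screwed down): cannot move or turn. Origin: centre of the plate's underside, on the bench; z up along the bottle's axis. Its shoulder ends 101 mm up, the 31 mm neck stands above it; capped it is 146 mm high
- cap: red round ribbed push-and-turn cap, diameter 46 mm, height 28 mm, 30 g, open below, white bar on top; starts on the neck, underside 118 mm above the bench. Origin: centre of its open underside, z up to its closed top. Grip it with 40 to 80 N. Turned unpressed or lightly pressed, either way, it only slips or clicks (every 36 degrees) over the neck's teeth and nothing loosens
- cap_top (a point): centre of the cap's closed top, 28 mm above its origin. Pushed down, the cap yields softly (2 to 4 N) until its teeth meet the neck's, 0 to 8 mm down: this depth differs each time and can only be felt. Then it is stiff. Held at 20 to 27 N (22 is right; at 16 it may slip) it carries the toothed ring with it; turning takes 0.25 N m; anticlockwise from above loosens
- neck (a point): point on the bottle's axis, fixed to the bottle, 118 mm above its origin; the cap's origin is here while the cap is on. Until loosened the cap cannot be pulled off (up to 11 mm play upwards); once free it lifts straight up, and 25 mm of rise clears the neck
- neck_press (a joint): how far the neck's stiff spring is pressed in, m: 0 until the teeth meet, then 1 mm per 8 N (22 N in all: 2.3 mm). The neck is strained beyond 3.4 mm (about 30 N)
- neck_ring (a joint): how far the neck's toothed ring is loosened, rad, anticlockwise from above: 0 closed; the cap comes free between 0.75 and 1.05; stop at 1.25. It grows only while the cap is turned under pressure and stays where it is left, so more than one grasp may be used
- dish: shallow square blue dish, 130 x 130 mm outside, 122 x 122 mm inside, walls 4 mm thick and 16 mm high, floor 4 mm thick; fixed. Origin: centre of its underside, on the bench; x and y along its sides
- dish_floor (a point): centre of the dish's inner floor, 4 mm above the bench
- dropper_a: small white dropper bottle with a red nozzle, 36 mm wide, 100 mm high, loose; stands between and beyond the bottle and the dish. Origin: centre of its underside. To be left alone
- dropper_b: a second such dropper bottle, between the robot and the two. Origin: centre of its underside. To be left alone
- screwdriver: screwdriver with an orange handle, lying on the bench to the left. To be left alone
- tape: roll of black tape lying flat, 72 mm across, 25 mm high, on the right. Origin: centre of its underside. To be left alone
There are look-alikes about, which are no part of the job. There is more than one size of the cap; the one meant has the size given above. There is more than one size of the dish; the job needs the smaller.

How it is judged (in metres and radians):
On the way, in this order (a step that is already met when the one before it is completed fails the run):
1. the neck ring is loosened (0.7 rad or more) by turning the cap under pressure, the cap still on the neck (value of joint neck_ring above 0.7 rad and distance between cap and neck below 0.02 m), for 0.1 s.
2. the cap is lifted off, 40 mm or more from its place on the neck, in the fingers (distance between cap and neck above 0.04 m and contact force between the fingers and cap above 0.5 N), for 0.1 s.
At the end, for the whole second after the job is handed in: the neck ring is loosened (0.7 rad or more), and the cap stands inside the dish, flat on its floor (within 4 mm, tilted less than 0.12 rad), open side down, its centre within 42 mm of the dish's centre along both sides, at rest (x of cap in the frame of dish between -0.042 and 0.042 m and y of cap in the frame of dish between -0.042 and 0.042 m and z of cap in the frame of dish_floor between -0.004 and 0.004 m and angle between cap's own z axis and vertical below 0.12 rad and linear speed of cap below 0.02 m/s and value of joint neck_ring above 0.7 rad); the robot touches nothing.
It fails at once if the cap is pressed so hard that the sprung neck goes down more than 3.7 mm (about 33 N) (value of joint neck_press above 0.0037 m).
It fails at once if the cap is let go and falls (loose and faster than 0.5 m/s) (linear speed of cap above 0.5 m/s and contact force between the fingers and cap below 0.05 N).
It fails at once if a dropper bottle is shifted more than 30 mm or tipped (distance of any of dropper_a, dropper_b from where it was at the start of the episode above 0.03 m or angle between any of dropper_a, dropper_b's own z axis and vertical above 0.4 rad).
It fails at once if the screwdriver or the roll of tape is shifted more than 30 mm (distance of any of screwdriver, tape from where it was at the start of the episode above 0.03 m).
It also fails if it takes over 59 s, if anything falls off the work surface, if the arm or the gripper's body presses on something with over 40 N, if the wrist force passes 120 N, or if a joint passes its speed limit or range.

## Working session

There is one attempt and no reset: what is moved stays moved. The work goes in short steps, Python scripts to look and compute and a tool call to move; the robot and the scene stay as the last step left them, time stands still between calls to the robot, and variables do not carry over. Pictures are saved under pics/ and viewed, at most 10 in all, crops included, and the job is handed in when it is done.

Besides the shell and the picture viewer there is one more tool, called after ">>>" as name([rows], argument=value, ...), one row to a line, values as JSON. servo_tool: Moves the arm, as the interface text tells. Its arguments: {"type":"object","properties":{"increments":{"type":"array","items":{"type":"array"}}},"required":["increments"]}

```bash
ls; mkdir -p pics; cat > h.py <<'E'
import numpy as np, cv2
from rig import telemetry, eyes, sign_off, nets
def ray(n,u,v):
    p=eyes.camera_params(n); f=240/np.tan(np.radians(p['fov_y'])/2)
    xd=np.array([(u-p['cx'])/f,(v-p['cy'])/f]); x=xd.copy()
    for _ in range(30): x=xd/(1+p['k1']*(x@x))
    R=np.array(p['R']);t=np.array(p['t'])
    return -R.T@t, R.T@np.array([x[0],x[1],1])
def onz(n,u,v,z):
    c,d=ray(n,u,v); return c+d*(z-c[2])/d[2]
def proj(n,X):
    p=eyes.camera_params(n); f=240/np.tan(np.radians(p['fov_y'])/2)
    c=np.array(p['R'])@np.array(X,float)+np.array(p['t']); s=c[:2]/c[2]; s=s*(1+p['k1']*(s@s))
    return s*f+[p['cx'],p['cy']]
E
python3 - <<'E'
from h import *
for n in ("scene","top"):
    cv2.imwrite(f"pics/{n}0.png",eyes.grab_frame(n)[:,:,::-1])
    print(n,ray(n,320,240))
    for l in ("cap","bottle","dish","dropper_a","tape"):
        print(l,[(np.round(d['location']),round(d['confidence'],2)) for d in nets.boxes_of(n,l)])
print(telemetry.read_state())
E
```

```text
pics
scene (array([1268.82054375,  391.94142038,  799.85679031]), array([-0.65252669, -0.45273986, -0.60784099]))
cap [(array([352., 299.]), 0.93), (array([438., 286.]), 0.75), (array([418., 288.]), 0.58)]
bottle [(array([413., 330.]), 0.94), (array([311., 270.]), 0.28)]
dish [(array([203., 208.]), 0.73), (array([312., 268.]), 0.55)]
dropper_a [(array([382., 248.]), 0.95), (array([332., 344.]), 0.79)]
tape [(array([256., 243.]), 0.74)]
top (array([ 352.5164358 ,  -83.69452837, 1257.08447365]), array([ 0.16235363, -0.03429277, -0.98620274]))
cap [(array([215., 289.]), 0.88), (array([269., 232.]), 0.82), (array([202., 227.]), 0.6)]
bottle [(array([218., 244.]), 0.7)]
dish [(array([484., 260.]), 0.74), (array([331., 250.]), 0.65), (array([255., 180.]), 0.18)]
dropper_a [(array([288., 310.]), 0.73), (array([255., 179.]), 0.62)]
tape [(array([399., 246.]), 0.87)]
{'time_s': 0.6, 'joint_pos': array([-1.41430422e+00,  5.21274488e-02,  1.40068275e+00, -4.66101960e-06,
        1.68862663e+00, -7.02877493e-02]), 'qvel': array([ 0.00061423, -0.00242968,  0.00035024,  0.00265353,  0.00199587,
        0.00149863]), 'joint_torque': array([-8.34614093e-04, -3.81357551e+01, -3.60182190e+01, -6.99564157e-05,
        2.86480927e-04,  9.71445644e-06]), 'tcp_pos': array([ 118.0679747 , -511.5403653 ,  404.77004546]), 'eef_rot': array([3.14143754e+00, 1.55607208e-05, 2.26779310e-01]), 'force': array([-0.74657269, -0.1291761 ,  0.05512506]), 'moment': array([-0.00871837, -0.01488877, -0.01089568]), 'grip_force': 0.0, 'grip_width': 85.59139681000771}
```

View pics/top0.png

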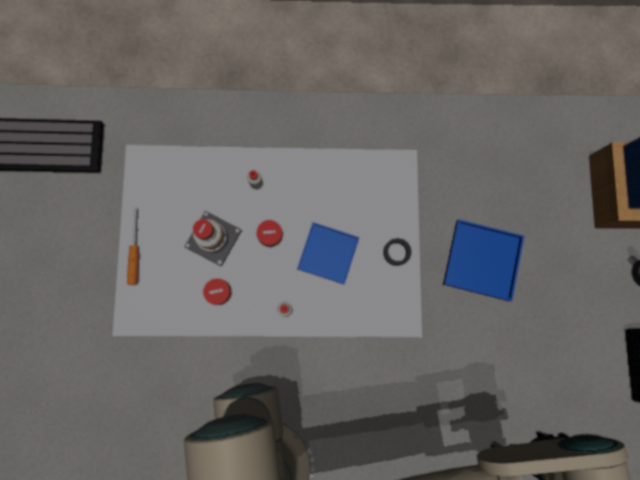

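View pics/scene0.png

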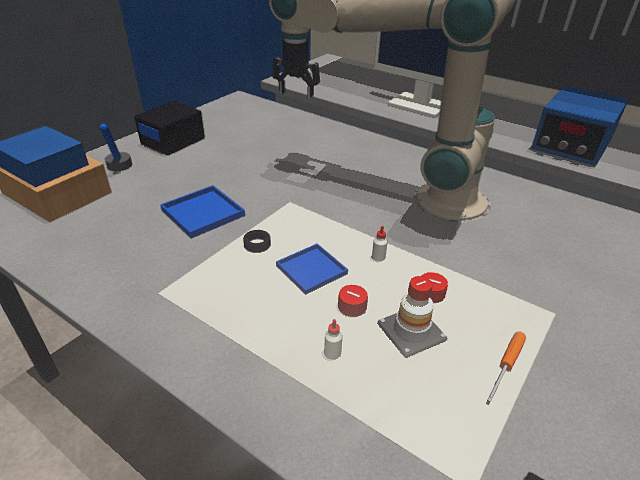

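The top view shows the capped bottle at (203,228), the small dish at (328,252), the droppers at (255,178) and (285,310), and loose look-alike caps at (269,232) and (217,291). In the scene view the bottle's cap is at about (419,287) and the dish at (312,268). Next I'll refine these positions by colour.

```bash
python3 - <<'E'
from h import *
def blobs(n,lo,hi):
    im=cv2.imread(f"pics/{n}0.png"); h=cv2.cvtColor(im,cv2.COLOR_BGR2HSV)
    if lo=='red': m=cv2.inRange(h,(0,120,60),(6,255,255))|cv2.inRange(h,(172,120,60),(180,255,255))
    else: m=cv2.inRange(h,(105,120,50),(125,255,255))
    return m
def comp(n,c,near):
    m=blobs(n,c,0); k,l,s,ce=cv2.connectedComponentsWithStats(m)
    j=[i for i in range(1,k) if s[i,4]>15]; j=min(j,key=lambda i:np.hypot(*(ce[i]-near)))
    return (l==j).astype(np.uint8),s[j],ce[j]
# cap: fit silhouettes
from scipy.optimize import least_squares
a=np.linspace(0,2*np.pi,60)
def sil(n,x,y,z0=118,z1=146,r=23):
    P=np.array([proj(n,[x+r*np.cos(t),y+r*np.sin(t),z]) for z in (z0,z1) for t in a])
    return cv2.convexHull(P.astype(np.float32))[:,0]
for n,near in (("top",(203,228)),("scene",(416,289))):
    m,s,c=comp(n,'red',near); print(n,'cap',s,c)
    # bbox
    if n=="top": mt=s; 
u,v=203,228
print("cap top guess",onz("top",203,228,135), onz("scene",419,288,135))
x,y=onz("top",203,228,135)[:2]
for n in("top","scene"):
    q=sil(n,x,y); print(n,'sil bbox',q.min(0),q.max(0))
for n,near in (("top",(328,252)),("scene",(312,268))):
    m,s,c=comp(n,'blue',near); cn=max(cv2.findContours(m,0,2)[0],key=cv2.contourArea)
    q=cv2.approxPolyDP(cv2.convexHull(cn),5,True)[:,0]
    W=np.array([onz(n,*p,16)[:2] for p in q]); print(n,'dish',q.tolist(),W.round(),W.mean(0),[np.linalg.norm(W[i]-W[i-1]).round() for i in range(len(W))])
for nm,p,z in (("dropA",(255,174),95),("dropB",(285,309),95),("capx",(269,232),28),("capy",(217,291),28),("tape",(398,251),25)):
    print(nm,onz("top",*p,z).round())
# plate corners in top at z=12
print([onz("top",*p,12)[:2].round() for p in ((207,212),(241,231),(221,265),(186,244))])
for n,(x0,y0,w,h),f in(("top",(170,190,110,110),4),("scene",(370,250,100,110),5)):
    im=cv2.imread(f"pics/{n}0.png")[y0:y0+h,x0:x0+w]; cv2.imwrite(f"pics/{n}c.png",cv2.resize(im,None,fx=f,fy=f,interpolation=2))
E
python3 - <<'E'
import cv2,numpy as np
a=cv2.imread('pics/topc.png');b=cv2.imread('pics/scenec.png');b=cv2.resize(b,None,fx=.7,fy=.7)
o=np.zeros((440,800,3),np.uint8);o[:440,:440]=a;o[:b.shape[0],450:450+b.shape[1]]=b[:440,:350]
cv2.imwrite('pics/crop.png',o)
E
```

```text
top cap [194 219  19  20 258] [202.8372093  228.79457364]
scene cap [408 272  40  31 822] [428.64720195 286.85644769]
cap top guess [562.2428214  151.27428506 135.        ] [564.19405194 149.65860253 135.        ]
top sil bbox [191.99216 217.38724] [214.22452 238.88759]
scene sil bbox [407.57715 276.16336] [432.60742 301.86404]
top dish [[313, 224], [357, 238], [343, 282], [298, 268]] [[ 599. -108.]
 [ 563. -223.]
 [ 448. -187.]
 [ 483.  -71.]] [ 523.44655725 -147.21490067] [np.float64(122.0), np.float64(120.0), np.float64(121.0), np.float64(121.0)]
scene dish [[317, 244], [347, 269], [305, 289], [276, 262]] [[ 446. -188.]
 [ 483.  -69.]
 [ 604. -109.]
 [ 569. -227.]] [ 525.53174294 -148.41510021] [np.float64(128.0), np.float64(125.0), np.float64(127.0), np.float64(123.0)]
dropA [707.  38.  95.]
dropB [377. -42.  95.]
capx [574.   5.  28.]
capy [422. 132.  28.]
tape [ 529. -328.   25.]
[array([628., 169.]), array([579.,  79.]), array([489., 127.]), array([543., 219.])]
```

View pics/crop.png

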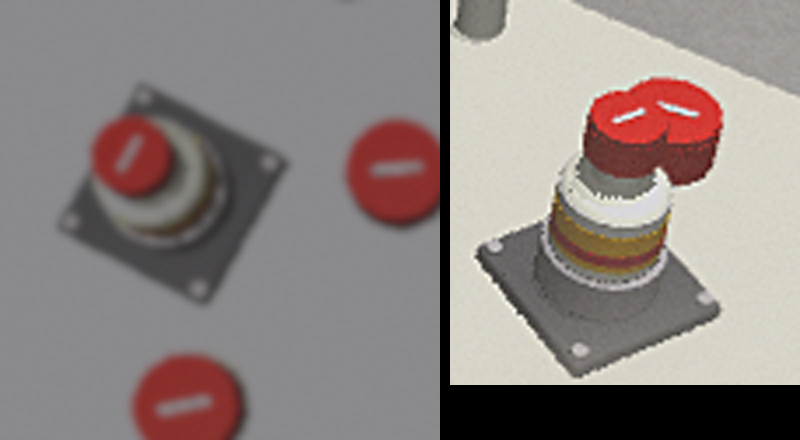

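```bash
cat >> h.py <<'E'
from scipy.spatial.transform import Rotation as Ro
def go(target):
    s=telemetry.read_state(); R=Ro.from_euler('xyz',s['eef_rot'])
    d=R.inv().apply(np.array(target)-s['tcp_pos']); print('delta tool mm',d.round(1),'tcp',s['tcp_pos'].round(1),'rot',s['eef_rot'].round(4),'t',s['time_s'])
E
python3 - <<'E'
from h import *
p,q=(202.4,228.6),(421.4,283.6)
print(onz("top",*p,146),onz("scene",*q,146))
c1,d1=ray("top",*p);c2,d2=ray("scene",*q)
s=np.linalg.lstsq(np.c_[d1,-d2],c2-c1,rcond=None)[0];print(c1+d1*s[0],c2+d2*s[1])
go([561,150,390])
E
```

```text
[558.75553861 150.28460098 146.        ] [561.20507874 151.71705666 146.        ]
[559.13653961 150.71684822 143.9474101 ] [559.01890564 150.97488514 143.97991396]
delta tool mm [ 580.3 -545.    14.7] tcp [ 118.1 -511.5  404.8] rot [3.1414 0.     0.2268] t 0.6
```

>>> servo_tool([
  [[0.015,-0.014,0],[0,0,0],1],
  [[0.029,-0.0273,0],[0,0,0],1],
  [[0.029,-0.0273,0],[0,0,0],1],
  [[0.029,-0.0273,0],[0,0,0],1],
  [[0.029,-0.0273,0],[0,0,0],1],
])

```text
time_s: 1.02
tcp_pos: [218.5, -360.5, 404.6]
eef_rot: [3.141, -0.0, 0.226]
force: [1.5, -1.3, 0.3]
grip_width: 85.1
grip_force: 0.0
```

>>> servo_tool([
  [[0.029,-0.0273,0],[0,0,0],1],
  [[0.029,-0.0273,0],[0,0,0],1],
  [[0.029,-0.0273,0],[0,0,0],1],
  [[0.029,-0.0273,0],[0,0,0],1],
  [[0.029,-0.0273,0],[0,0,0],1],
])

```text
time_s: 1.43
tcp_pos: [329.0, -194.6, 405.0]
eef_rot: [3.141, -0.001, 0.226]
force: [1.1, -0.1, 0.5]
grip_width: 85.5
grip_force: 0.0
```

>>> servo_tool([
  [[0.029,-0.0273,0],[0,0,0],1],
  [[0.029,-0.0273,0],[0,0,0],1],
  [[0.029,-0.0273,0],[0,0,0],1],
  [[0.029,-0.0273,0],[0,0,0],1],
  [[0.029,-0.0273,0],[0,0,0],1],
])

```text
time_s: 1.85
tcp_pos: [439.8, -28.7, 405.0]
eef_rot: [3.141, -0.001, 0.227]
force: [0.9, 0.3, -0.7]
grip_width: 85.5
grip_force: 0.0
```

>>> servo_tool([
  [[0.029,-0.0273,0],[0,0,0],1],
  [[0.029,-0.0273,0],[0,0,0],1],
  [[0.029,-0.0273,0],[0,0,0],1],
  [[0.029,-0.0273,0],[0,0,0],1],
  [[0.014,-0.0133,0],[0,0,0],1],
])

```text
time_s: 2.27
tcp_pos: [539.5, 121.2, 404.1]
eef_rot: [-3.141, 0.0, 0.23]
force: [-0.9, -0.1, 1.0]
grip_width: 85.5
grip_force: 0.0
```

```bash
python3 -c "
from h import *
go([560,150.5,310]); s=telemetry.read_state();print(s['joint_pos'],s['force'])"
```

```text
delta tool mm [ 26.6 -23.8  94.1] tcp [539.5 121.2 404.1] rot [-3.1409e+00  1.0000e-04  2.2960e-01] t 2.2667
[1.54085274e-01 1.31560917e-01 1.31753993e+00 7.22368597e-04
 1.69259641e+00 1.49540007e+00] [-0.86374218 -0.05202497  0.97086128]
```

>>> servo_tool([
  [[0.0284,-0.027,0],[0,0,0],1],
  [[0,0,0.02],[0,0,0],1],
  [[0,0,0.02],[0,0,0],1],
  [[0,0,0.02],[0,0,0],1],
  [[0,0,0.01],[0,0,0],1],
])

```text
time_s: 2.68
tcp_pos: [559.7, 150.6, 331.6]
eef_rot: [-3.142, 0.004, 0.227]
force: [-0.2, -0.6, -0.2]
grip_width: 85.6
grip_force: 0.0
```

>>> servo_tool([
  [[0,0,0],[0,0,0],1],
  [[0,0,0],[0,0,0],1],
])

```text
time_s: 2.85
tcp_pos: [560.0, 150.3, 335.0]
eef_rot: [3.142, 0.0, 0.227]
force: [-0.3, 0.4, 0.7]
grip_width: 85.2
grip_force: 0.0
```

```bash
python3 - <<'E'
from h import *
go([560,150.5,295])
a=eyes.grab_frame("top")[170:290,140:270,::-1];b=eyes.grab_frame("scene")[200:360,340:500,::-1]
o=np.hstack([cv2.resize(a,(400,400)),cv2.resize(b,(400,400))]);cv2.imwrite("pics/g1.png",o)
E
```

```text
delta tool mm [ 0.1 -0.1 40. ] tcp [560.  150.3 335. ] rot [3.1415e+00 1.0000e-04 2.2660e-01] t 2.85
```

View pics/g1.png

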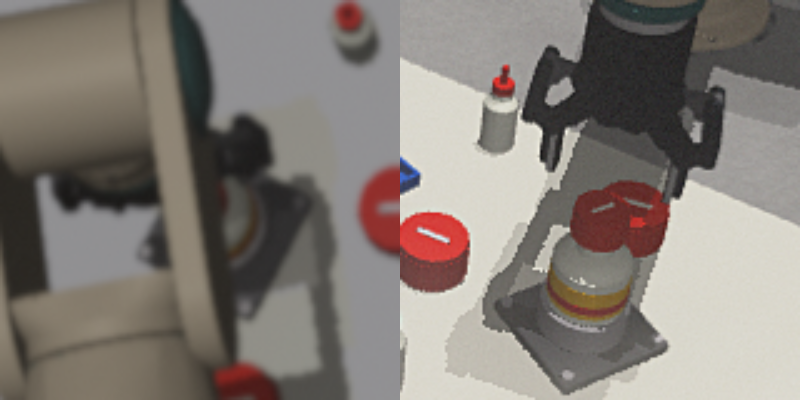

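The gripper straddles the cap, which is at (600,220) in the right-hand crop. I'll descend and close.

>>> servo_tool([
  [[0,0,0.015],[0,0,0],1],
  [[0,0,0.015],[0,0,0],1],
  [[0,0,0.015],[0,0,0],1],
  [[0,0,0],[0,0,0],1],
  [[0,0,0],[0,0,0],0.6],
])

```text
time_s: 3.37
tcp_pos: [560.0, 150.4, 290.5]
eef_rot: [3.142, -0.0, 0.227]
force: [0.3, -0.5, -0.0]
grip_width: 75.4
grip_force: 0.0
```

>>> servo_tool([
  [[0,0,0],[0,0,0],0.6],
  [[0,0,0],[0,0,0],0.6],
  [[0,0,0],[0,0,0],0.6],
])

```text
time_s: 3.62
tcp_pos: [560.2, 150.5, 291.2]
eef_rot: [3.141, -0.002, 0.227]
force: [0.3, -0.1, 0.9]
grip_width: 51.2
grip_force: 0.0
```

>>> servo_tool([
  [[0,0,0],[0,0,0],0.3],
  [[0,0,0],[0,0,0],0.3],
  [[0,0,0],[0,0,0],0.3],
  [[0,0,0],[0,0,0],0.3],
  [[0,0,0],[0,0,0],0.3],
])

```text
time_s: 4.03
tcp_pos: [560.0, 150.5, 289.9]
eef_rot: [3.141, -0.001, 0.227]
force: [0.9, 0.2, 2.2]
grip_width: 44.7
grip_force: 60.9
```

>>> servo_tool([
  [[0,0,0.001],[0,0,0],0.3],
  [[0,0,0.001],[0,0,0],0.3],
  [[0,0,0],[0,0,0],0.3],
  [[0,0,0],[0,0,0],0.3],
])

```text
time_s: 4.37
tcp_pos: [560.1, 150.3, 288.1]
eef_rot: [3.141, -0.001, 0.227]
force: [0.8, -1.4, 3.6]
grip_width: 45.1
grip_force: 61.2
```

>>> servo_tool([
  [[0,0,0.001],[0,0,0],0.3],
  [[0,0,0],[0,0,0],0.3],
  [[0,0,0],[0,0,0],0.3],
])

```text
time_s: 4.62
tcp_pos: [560.1, 150.3, 287.6]
eef_rot: [3.141, -0.001, 0.227]
force: [1.0, -1.6, 6.7]
grip_width: 45.1
grip_force: 61.5
```

>>> servo_tool([
  [[0,0,0.0008],[0,0,0],0.3],
  [[0,0,0],[0,0,0],0.3],
  [[0,0,0],[0,0,0],0.3],
])

```text
time_s: 4.87
tcp_pos: [560.2, 150.2, 287.2]
eef_rot: [3.141, -0.002, 0.227]
force: [0.8, -2.1, 9.6]
grip_width: 44.6
grip_force: 61.7
```

>>> servo_tool([
  [[0,0,0.0005],[0,0,0],0.3],
  [[0,0,0],[0,0,0],0.3],
  [[0,0,0],[0,0,0],0.3],
])

```text
time_s: 5.12
tcp_pos: [560.2, 150.2, 287.0]
eef_rot: [3.141, -0.002, 0.227]
force: [-1.3, -3.4, 9.9]
grip_width: 45.0
grip_force: 61.8
```

>>> servo_tool([
  [[0,0,0.0008],[0,0,0],0.3],
  [[0,0,0],[0,0,0],0.3],
  [[0,0,0.0007],[0,0,0],0.3],
  [[0,0,0],[0,0,0],0.3],
  [[0,0,0],[0,0,0],0.3],
])

```text
time_s: 5.53
tcp_pos: [560.2, 150.2, 286.4]
eef_rot: [3.141, -0.003, 0.227]
force: [-3.0, -3.4, 13.2]
grip_width: 45.2
grip_force: 62.2
```

```bash
python3 -c "
from h import *
s=telemetry.read_state();print(s['tcp_pos'],s['force'],s['moment'])"
```

```text
[560.18359554 150.24499153 286.35091136] [-2.99104757 -3.37955217 13.16541163] [-0.53542646  0.46333255  0.04627925]
```

>>> servo_tool([
  [[0,0,0.0008],[0,0,0],0.3],
  [[0,0,0],[0,0,0],0.3],
  [[0,0,0.0007],[0,0,0],0.3],
  [[0,0,0],[0,0,0],0.3],
  [[0,0,0],[0,0,0],0.3],
])

```text
time_s: 5.95
tcp_pos: [560.2, 150.2, 285.7]
eef_rot: [3.141, -0.003, 0.227]
force: [-4.7, -3.8, 17.9]
grip_width: 44.6
grip_force: 62.7
```

>>> servo_tool([
  [[0,0,0.0005],[0,0,0],0.3],
  [[0,0,0],[0,0,0],0.3],
  [[0,0,0],[0,0,0],0.3],
])

```text
time_s: 6.2
tcp_pos: [560.2, 150.2, 285.5]
eef_rot: [3.141, -0.004, 0.227]
force: [-6.4, -4.2, 19.8]
grip_width: 45.0
grip_force: 62.8
```

>>> servo_tool([
  [[0,0,0.0008],[0,0,0],0.3],
  [[0,0,0],[0,0,0],0.3],
  [[0,0,0],[0,0,0],0.3],
])

```text
time_s: 6.45
tcp_pos: [560.2, 150.2, 285.1]
eef_rot: [3.141, -0.004, 0.227]
force: [-7.4, -4.7, 22.1]
grip_width: 44.7
grip_force: 63.1
```

>>> servo_tool([
  [[0,0,0],[0,0,-0.02],0.3],
  [[0,0,0],[0,0,-0.03],0.3],
  [[0,0,0],[0,0,-0.03],0.3],
  [[0,0,0],[0,0,0],0.3],
])

```text
time_s: 6.78
tcp_pos: [560.2, 150.3, 285.1]
eef_rot: [3.141, -0.004, 0.308]
force: [-6.3, -2.7, 21.3]
grip_width: 44.9
grip_force: 62.9
```

```bash
python3 -c "
from h import *
s=telemetry.read_state();print(s['tcp_pos'],s['eef_rot'],s['force'],s['moment'])"
```

```text
[560.20296583 150.29234926 285.10108584] [ 3.14066704 -0.00381557  0.30776907] [-6.26938086 -2.70772719 21.25432336] [-0.56456329  1.1271774  -0.2296259 ]
```

>>> servo_tool([
  [[0,0,0.0003],[0,0,-0.03],0.3],
  [[0,0,0],[0,0,-0.04],0.3],
  [[0,0,0],[0,0,-0.04],0.3],
  [[0,0,0],[0,0,-0.04],0.3],
  [[0,0,0],[0,0,-0.04],0.3],
])

```text
time_s: 7.2
tcp_pos: [560.1, 150.5, 285.0]
eef_rot: [3.14, -0.004, 0.498]
force: [-8.4, -2.3, 22.2]
grip_width: 45.0
grip_force: 63.0
```

```bash
python3 -c "
from h import *
s=telemetry.read_state();print(s['tcp_pos'],s['eef_rot'],s['force'],s['moment'])"
```

```text
[560.13121696 150.48839306 284.97631769] [ 3.14047427 -0.00370925  0.49827261] [-8.43162186 -2.31190744 22.21685265] [-0.4413611   1.33255072 -0.26950614]
```

>>> servo_tool([
  [[0,0,0],[0,0,-0.04],0.3],
  [[0,0,0],[0,0,-0.04],0.3],
  [[0,0,0],[0,0,-0.04],0.3],
  [[0,0,0],[0,0,-0.04],0.3],
  [[0,0,0],[0,0,-0.04],0.3],
])

```text
time_s: 7.62
tcp_pos: [560.0, 150.7, 284.9]
eef_rot: [3.14, -0.003, 0.699]
force: [-9.2, -1.3, 23.6]
grip_width: 45.2
grip_force: 63.0
```

```bash
python3 -c "
from h import *
s=telemetry.read_state();print(s['tcp_pos'],s['eef_rot'],s['force'],s['moment'])"
```

```text
[560.01471394 150.68053707 284.91816363] [ 3.14033465 -0.00326959  0.69854468] [-9.2093858  -1.30801824 23.60638276] [-0.22108057  1.43163489 -0.26102663]
```

>>> servo_tool([
  [[0,0,0],[0,0,-0.04],0.3],
  [[0,0,0],[0,0,-0.04],0.3],
  [[0,0,0],[0,0,-0.04],0.3],
  [[0,0,0],[0,0,-0.04],0.3],
  [[0,0,0],[0,0,-0.04],0.3],
])

```text
time_s: 8.03
tcp_pos: [559.9, 150.8, 284.9]
eef_rot: [3.14, -0.003, 0.899]
force: [-9.3, -0.7, 23.7]
grip_width: 45.2
grip_force: 63.1
```

```bash
python3 -c "
from h import *
s=telemetry.read_state();print(s['tcp_pos'],s['eef_rot'],s['force'],s['moment'])"
```

```text
[559.9213243  150.82109584 284.91632512] [ 3.14022576e+00 -2.96519228e-03  8.98705385e-01] [-9.29846373 -0.74046883 23.67278576] [-0.12057047  1.55148925 -0.27336586]
```

>>> servo_tool([
  [[0,0,0],[0,0,-0.04],0.3],
  [[0,0,0],[0,0,-0.04],0.3],
  [[0,0,0],[0,0,-0.04],0.3],
  [[0,0,0],[0,0,-0.04],0.3],
  [[0,0,0],[0,0,-0.04],0.3],
])

```text
time_s: 8.45
tcp_pos: [559.8, 151.0, 284.9]
eef_rot: [3.14, -0.003, 1.099]
force: [-11.7, -0.9, 23.8]
grip_width: 44.8
grip_force: 63.1
```

```bash
python3 -c "
from h import *
s=telemetry.read_state();print(s['tcp_pos'],s['eef_rot'],s['force'],s['moment'])"
```

```text
[559.7802224  150.96788496 284.86593636] [ 3.14030280e+00 -2.58981222e-03  1.09887563e+00] [-11.65251278  -0.94501502  23.79909122] [-0.08628674  1.76857834 -0.30115139]
```

>>> servo_tool([
  [[0,0,0],[0,0,-0.04],0.3],
  [[0,0,0],[0,0,-0.04],0.3],
  [[0,0,0],[0,0,-0.04],0.3],
  [[0,0,0],[0,0,-0.04],0.3],
  [[0,0,0],[0,0,-0.04],0.3],
])

```text
time_s: 8.87
tcp_pos: [559.7, 151.0, 284.8]
eef_rot: [3.141, -0.002, 1.299]
force: [-13.3, -0.7, 24.9]
grip_width: 44.5
grip_force: 63.2
```

```bash
python3 -c "
from h import *
s=telemetry.read_state();print(s['tcp_pos'],s['eef_rot'],s['force'],s['moment'])"
```

```text
[559.65574607 151.01851542 284.78429629] [ 3.14051876e+00 -2.13991327e-03  1.29894540e+00] [-13.29731569  -0.66382557  24.8562622 ] [-0.0636713   1.97823609 -0.30394831]
```

>>> servo_tool([
  [[0,0,0],[0,0,-0.03],0.3],
  [[0,0,0],[0,0,-0.03],0.3],
  [[0,0,0],[0,0,0],0.3],
  [[0,0,0],[0,0,0],0.3],
])

```text
time_s: 9.2
tcp_pos: [559.6, 151.0, 284.8]
eef_rot: [3.14, -0.002, 1.357]
force: [-12.6, -0.7, 23.9]
grip_width: 44.8
grip_force: 63.2
```

```bash
python3 - <<'E'
from h import *
s=telemetry.read_state();print(s['tcp_pos'],s['eef_rot'],s['force'],s['moment'],s['joint_pos'])
b=eyes.grab_frame("scene")[230:350,350:480,::-1]
cv2.imwrite("pics/g2.png",cv2.resize(b,(650,600)))
E
```

```text
[559.61331788 151.03144036 284.79593965] [ 3.14049979e+00 -1.97811342e-03  1.35722524e+00] [-12.58504669  -0.66513003  23.94744559] [-0.06944026  1.99810541 -0.20542692] [1.99647535e-01 2.72387570e-01 1.39693544e+00 1.37970899e-03
 1.47047453e+00 4.13082754e-01]
```

View pics/g2.png

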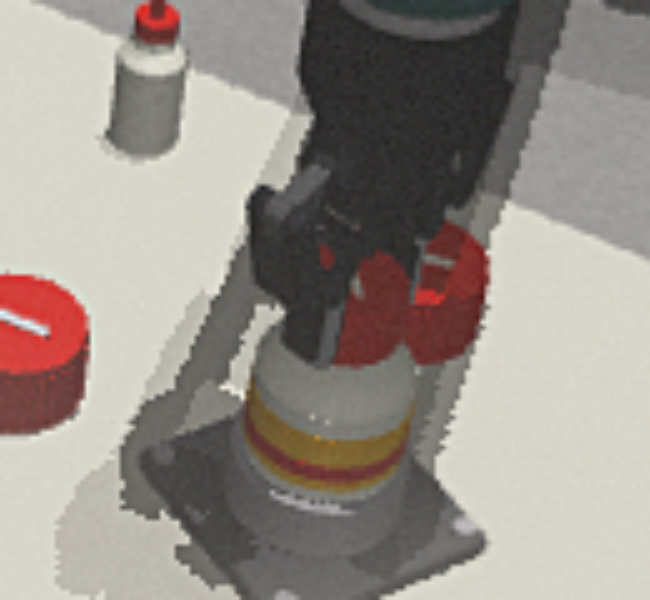

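The pads hold the cap at about (370,310) in the crop, after a turn of about 1.13 rad under 22–24 N. Now I'll ease off and test the lift.

>>> servo_tool([
  [[0,0,-0.002],[0,0,0],0.3],
  [[0,0,-0.003],[0,0,0],0.3],
  [[0,0,-0.003],[0,0,0],0.3],
  [[0,0,-0.002],[0,0,0],0.3],
  [[0,0,0],[0,0,0],0.3],
])

```text
time_s: 9.67
tcp_pos: [559.8, 150.6, 290.6]
eef_rot: [-3.141, -0.0, 1.357]
force: [-0.3, 1.7, 1.4]
grip_width: 44.7
grip_force: 60.9
```

>>> servo_tool([
  [[0,0,-0.003],[0,0,0],0.3],
  [[0,0,-0.003],[0,0,0],0.3],
  [[0,0,-0.003],[0,0,0],0.3],
  [[0,0,0],[0,0,0],0.3],
])

```text
time_s: 10.0
tcp_pos: [560.1, 150.4, 300.3]
eef_rot: [3.141, 0.0, 1.357]
force: [0.2, -0.2, 0.6]
grip_width: 44.7
grip_force: 61.1
```

>>> servo_tool([
  [[0,0,-0.002],[0,0,0],0.3],
  [[0,0,-0.002],[0,0,0],0.3],
  [[0,0,-0.002],[0,0,0],0.3],
  [[0,0,0],[0,0,0],0.3],
])

```text
time_s: 10.33
tcp_pos: [559.5, 150.6, 304.0]
eef_rot: [-3.138, 0.001, 1.357]
force: [0.1, 2.8, -9.3]
grip_width: 45.0
grip_force: 63.6
```

Still captive, since it now pulls with 9 N. I'll go back down, press and turn further.

>>> servo_tool([
  [[0,0,0.005],[0,0,0],0.3],
  [[0,0,0.005],[0,0,0],0.3],
  [[0,0,0.005],[0,0,0],0.3],
  [[0,0,0.003],[0,0,0],0.3],
  [[0,0,0],[0,0,0],0.3],
])

```text
time_s: 10.75
tcp_pos: [559.9, 150.7, 288.3]
eef_rot: [3.141, -0.001, 1.357]
force: [-5.3, 1.8, 5.8]
grip_width: 44.6
grip_force: 65.1
```

>>> servo_tool([
  [[0,0,0.002],[0,0,0],0.3],
  [[0,0,0.001],[0,0,0],0.3],
  [[0,0,0],[0,0,0],0.3],
  [[0,0,0],[0,0,0],0.3],
])

```text
time_s: 11.08
tcp_pos: [559.8, 150.8, 287.1]
eef_rot: [3.14, -0.001, 1.357]
force: [-8.7, 2.2, 11.4]
grip_width: 44.9
grip_force: 65.9
```

>>> servo_tool([
  [[0,0,0.001],[0,0,0],0.3],
  [[0,0,0.001],[0,0,0],0.3],
  [[0,0,0],[0,0,0],0.3],
  [[0,0,0],[0,0,0],0.3],
])

```text
time_s: 11.42
tcp_pos: [559.8, 150.9, 286.2]
eef_rot: [3.14, -0.002, 1.357]
force: [-11.4, 1.0, 15.7]
grip_width: 44.6
grip_force: 66.4
```

>>> servo_tool([
  [[0,0,0.0008],[0,0,0],0.3],
  [[0,0,0],[0,0,0],0.3],
  [[0,0,0],[0,0,0],0.3],
])

```text
time_s: 11.67
tcp_pos: [559.8, 150.9, 285.8]
eef_rot: [3.14, -0.002, 1.357]
force: [-13.4, 0.4, 19.5]
grip_width: 44.4
grip_force: 66.7
```

>>> servo_tool([
  [[0,-0.0007,0.0004],[0,0,0],0.3],
  [[0,0,0.0004],[0,0,0],0.3],
  [[0,0,0],[0,0,0],0.3],
  [[0,0,0],[0,0,0],0.3],
])

```text
time_s: 12.0
tcp_pos: [559.4, 150.9, 285.6]
eef_rot: [3.138, -0.002, 1.357]
force: [-11.3, 1.1, 20.7]
grip_width: 44.8
grip_force: 66.7
```

>>> servo_tool([
  [[0,0,0],[0,0,-0.02],0.3],
  [[0,0,0],[0,0,-0.02],0.3],
  [[0,0,0],[0,0,-0.02],0.3],
  [[0,0,0],[0,0,-0.02],0.3],
])

```text
time_s: 12.33
tcp_pos: [559.3, 151.0, 285.6]
eef_rot: [3.138, -0.002, 1.438]
force: [-12.2, 1.6, 20.2]
grip_width: 44.4
grip_force: 66.7
```

```bash
python3 -c "
from h import *
s=telemetry.read_state();print(s['tcp_pos'],s['eef_rot'],s['force'],s['moment'])"
```

```text
[559.30782047 150.99548838 285.5682106 ] [ 3.13803041e+00 -1.93751885e-03  1.43774718e+00] [-12.24663235   1.55261816  20.16121795] [ 0.12866477  1.91260822 -0.30130331]
```

Torque carries, so it still turns against the ring. I'll add a little pressure and continue.

>>> servo_tool([
  [[0,0,0.0005],[0,0,-0.02],0.3],
  [[0,0,0.0003],[0,0,-0.03],0.3],
  [[0,0,0],[0,0,-0.03],0.3],
  [[0,0,0],[0,0,-0.03],0.3],
  [[0,0,0],[0,0,-0.03],0.3],
])

```text
time_s: 12.75
tcp_pos: [559.2, 151.1, 285.4]
eef_rot: [3.138, -0.002, 1.578]
force: [-14.8, 1.2, 26.7]
grip_width: 44.7
grip_force: 67.3
```

```bash
python3 -c "
from h import *
s=telemetry.read_state();print(s['tcp_pos'],s['eef_rot'],s['force'],s['moment'])"
```

```text
[559.24777307 151.0705554  285.44627018] [ 3.13767781e+00 -1.60573792e-03  1.57807729e+00] [-14.79297056   1.20765697  26.70845459] [-0.0255278   2.40215171 -0.34086995]
```

>>> servo_tool([
  [[0,0,0],[0,0,-0.03],0.3],
  [[0,0,0],[0,0,-0.03],0.3],
  [[0,0,0],[0,0,-0.03],0.3],
  [[0,0,0],[0,0,0],0.3],
])

```text
time_s: 13.08
tcp_pos: [559.2, 151.1, 286.1]
eef_rot: [3.137, -0.001, 1.669]
force: [-16.4, 0.8, 26.8]
grip_width: 45.0
grip_force: 67.5
```

```bash
python3 -c "
from h import *
s=telemetry.read_state();print(s['tcp_pos'],s['eef_rot'],s['force'],s['moment'])"
```

```text
[559.23020906 151.13929872 286.10117573] [ 3.13718328e+00 -1.24393629e-03  1.66881119e+00] [-16.40466129   0.75990711  26.83940525] [ 2.57520576e-03  2.73030581e+00 -9.98638924e-02]
```

The TCP rose under turning, so the teeth look to be riding up at the ring's stop. I'll try lifting again.

>>> servo_tool([
  [[0,0,-0.003],[0,0,0],0.3],
  [[0,0,-0.004],[0,0,0],0.3],
  [[0,0,-0.005],[0,0,0],0.3],
  [[0,0,-0.005],[0,0,0],0.3],
  [[0,0,0],[0,0,0],0.3],
])

```text
time_s: 13.5
tcp_pos: [559.5, 150.5, 298.4]
eef_rot: [3.14, 0.0, 1.667]
force: [-0.5, 1.2, 0.0]
grip_width: 44.6
grip_force: 64.6
```

>>> servo_tool([
  [[0,0,-0.003],[0,0,0],0.3],
  [[0,0,-0.002],[0,0,0],0.3],
  [[0,0,-0.002],[0,0,0],0.3],
  [[0,0,0],[0,0,0],0.3],
])

```text
time_s: 13.83
tcp_pos: [559.1, 150.6, 303.3]
eef_rot: [-3.14, -0.0, 1.667]
force: [-0.1, 1.8, -4.7]
grip_width: 44.4
grip_force: 64.2
```

>>> servo_tool([
  [[0,0,-0.001],[0,0,0],0.3],
  [[0,0,-0.001],[0,0,0],0.3],
  [[0,0,0],[0,0,0],0.3],
])

```text
time_s: 14.08
tcp_pos: [558.9, 150.8, 304.3]
eef_rot: [-3.138, -0.0, 1.667]
force: [0.0, 2.9, -14.3]
grip_width: 44.5
grip_force: 63.6
```

```bash
python3 - <<'E'
from h import *
im=eyes.grab_frame("scene")[...,::-1]
print(telemetry.read_state()['force'])
f=8;x0,y0=385,240
b=np.ascontiguousarray(cv2.resize(im[y0:y0+70,x0:x0+70],None,fx=f,fy=f,interpolation=2))
c=b.copy()
def L(A,B,col):
    p=[tuple(int(v) for v in (proj("scene",X)-[x0,y0]+.5)*f) for X in (A,B)];cv2.line(c,*p,col,1)
for z0 in (146+12,):
  for ang,col in ((48.5,(0,255,0)),(-34,(255,255,0)),(10,(255,0,255))):
    a=np.radians(ang);d=np.array([np.cos(a),np.sin(a),0])*11;C=np.array([560,150.5,z0]);L(C-d,C+d,col)
cv2.imwrite("pics/g3.png",cv2.resize(np.hstack([b,c]),(800,400)))
E
```

```text
[  0.43796679   3.1020464  -16.04583268]
```

View pics/g3.png

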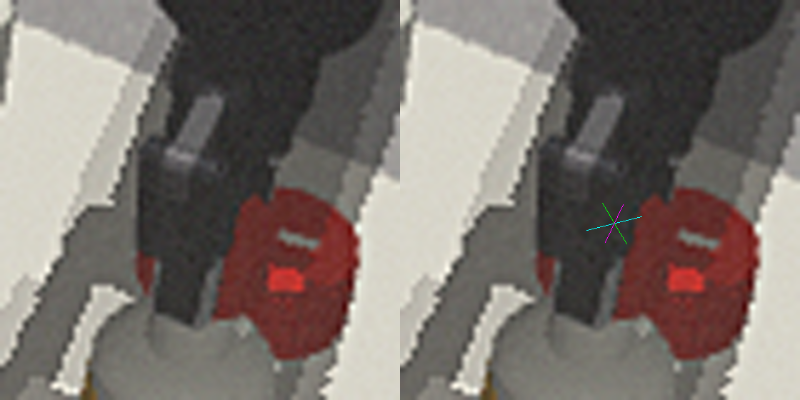

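The bar is hidden behind the finger near (200,220), so its turn can't be read. I'll go down and regrasp without side load, to keep the press force on the teeth.

>>> servo_tool([
  [[0,0,0.005],[0,0,0],0.3],
  [[0,0,0.005],[0,0,0],0.3],
  [[0,0,0.004],[0,0,0],0.3],
  [[0,0,0],[0,0,0],0.3],
  [[0,0,0],[0,0,0],0.3],
])

```text
time_s: 14.55
tcp_pos: [559.3, 150.7, 293.0]
eef_rot: [3.141, -0.0, 1.667]
force: [-2.1, 1.8, -0.1]
grip_width: 44.9
grip_force: 65.1
```

>>> servo_tool([
  [[0,0,0],[0,0,0],0.8],
  [[0,0,0],[0,0,0],0.8],
  [[0,0,0],[0,0,0],0.8],
  [[0,0,0],[0,0,0],0.8],
])

```text
time_s: 14.88
tcp_pos: [559.4, 150.4, 292.7]
eef_rot: [3.141, 0.0, 1.667]
force: [-0.8, 0.5, -0.7]
grip_width: 68.4
grip_force: 0.0
```

```bash
python3 - <<'E'
from h import *
s=telemetry.read_state();print(s['force'],s['moment'],s['grip_width'],s['joint_pos'])
go([560,150.5,290])
E
```

```text
[-0.76933318  0.50276578 -0.68170295] [-0.01785619  0.03638243 -0.01509941] 68.401221498393 [ 1.99032013e-01  2.65048044e-01  1.38927753e+00 -3.96013665e-04
  1.48632812e+00  1.03311074e-01]
delta tool mm [0.  0.6 2.7] tcp [559.4 150.4 292.7] rot [3.1406e+00 3.0000e-04 1.6666e+00] t 14.8833
```

>>> servo_tool([
  [[0,0,0.0025],[0,0,0],0.8],
  [[0,0,0],[0,0,0],0.3],
  [[0,0,0],[0,0,0],0.3],
  [[0,0,0],[0,0,0],0.3],
  [[0,0,0],[0,0,0],0.3],
])

```text
time_s: 15.3
tcp_pos: [559.3, 150.6, 290.0]
eef_rot: [3.141, 0.0, 1.667]
force: [0.1, -0.3, 0.5]
grip_width: 44.9
grip_force: 61.0
```

>>> servo_tool([
  [[0,0,0],[0,0,0],0.3],
  [[0,0,0],[0,0,0],0.3],
  [[0,0,0],[0,0,0],0.3],
])

```text
time_s: 15.55
tcp_pos: [559.3, 150.6, 290.0]
eef_rot: [3.141, 0.0, 1.667]
force: [0.7, -0.2, -0.5]
grip_width: 45.0
grip_force: 61.1
```

>>> servo_tool([
  [[0,-0.0003,0.001],[0,0,0],0.3],
  [[0,-0.0003,0.001],[0,0,0],0.3],
  [[0,0,0.001],[0,0,0],0.3],
  [[0,0,0],[0,0,0],0.3],
  [[0,0,0],[0,0,0],0.3],
])

```text
time_s: 15.97
tcp_pos: [558.8, 150.6, 288.1]
eef_rot: [3.14, -0.0, 1.667]
force: [-2.5, -0.1, 6.5]
grip_width: 44.8
grip_force: 61.8
```

>>> servo_tool([
  [[0,-0.0003,0.001],[0,0,0],0.3],
  [[0,-0.0003,0.001],[0,0,0],0.3],
  [[0,0,0.001],[0,0,0],0.3],
  [[0,0,0],[0,0,0],0.3],
  [[0,0,0],[0,0,0],0.3],
])

```text
time_s: 16.38
tcp_pos: [558.5, 150.5, 287.0]
eef_rot: [3.137, -0.0, 1.667]
force: [-3.0, -1.0, 13.2]
grip_width: 45.0
grip_force: 62.5
```

```bash
python3 - <<'E'
from h import *
s=telemetry.read_state();print(s['force'],s['moment'])
E
```

```text
[-3.04309549 -1.0023359  13.20184137] [-0.19916066  0.45244566 -0.04630645]
```

>>> servo_tool([
  [[0,-0.0003,0.001],[0,0,0],0.3],
  [[0,-0.0003,0.001],[0,0,0],0.3],
  [[0,0,0.001],[0,0,0],0.3],
  [[0,0,0],[0,0,0],0.3],
  [[0,0,0],[0,0,0],0.3],
])

```text
time_s: 16.8
tcp_pos: [558.2, 150.5, 285.9]
eef_rot: [3.134, -0.0, 1.667]
force: [-3.6, -1.8, 21.4]
grip_width: 45.1
grip_force: 63.1
```

```bash
python3 - <<'E'
from h import *
s=telemetry.read_state();print(s['force'],s['moment'])
E
```

```text
[-3.58841751 -1.81074075 21.39630656] [-0.24934266  0.63431772 -0.08340241]
```

>>> servo_tool([
  [[0,0,0.0005],[0,0,0],0.3],
  [[0,0,0],[0,0,-0.02],0.3],
  [[0,0,0],[0,0,-0.03],0.3],
  [[0,0,0],[0,0,-0.03],0.3],
  [[0,0,0],[0,0,0],0.3],
])

```text
time_s: 17.22
tcp_pos: [558.3, 150.7, 285.9]
eef_rot: [3.133, -0.0, 1.749]
force: [-4.2, -0.1, 22.8]
grip_width: 45.1
grip_force: 63.3
```

```bash
python3 - <<'E'
from h import *
s=telemetry.read_state();print(s['force'],s['moment'])
E
```

```text
[-4.21249651 -0.13660369 22.77354463] [-0.22663808  0.71383436 -0.00477741]
```

>>> servo_tool([
  [[0,0,0],[0,0,-0.03],0.3],
  [[0,0,0],[0,0,-0.03],0.3],
  [[0,0,0],[0,0,-0.03],0.3],
])

```text
time_s: 17.47
tcp_pos: [558.2, 150.8, 285.9]
eef_rot: [3.133, 0.0, 1.838]
force: [-5.0, 0.3, 23.5]
grip_width: 44.7
grip_force: 63.4
```

```bash
python3 - <<'E'
from h import *
s=telemetry.read_state();print(s['force'],s['moment'])
E
```

```text
[-4.95224183  0.30587812 23.45318554] [-0.0964686   0.84709813 -0.01932309]
```

>>> servo_tool([
  [[0,0,0],[0,0,-0.04],0.3],
  [[0,0,0],[0,0,-0.04],0.3],
  [[0,0,0],[0,0,-0.04],0.3],
  [[0,0,0],[0,0,-0.04],0.3],
])

```text
time_s: 17.8
tcp_pos: [558.1, 150.8, 285.4]
eef_rot: [3.134, 0.001, 1.999]
force: [-4.8, -0.9, 20.5]
grip_width: 44.7
grip_force: 63.1
```

```bash
python3 - <<'E'
from h import *
s=telemetry.read_state();print(s['force'],s['moment'])
E
```

```text
[-4.84877536 -0.8969114  20.48370466] [-0.02807081  0.85763673  0.08435678]
```

>>> servo_tool([
  [[0,0,0],[0,0,-0.03],0.3],
  [[0,0,0],[0,0,-0.03],0.3],
  [[0,0,0],[0,0,-0.03],0.3],
])

```text
time_s: 18.05
tcp_pos: [557.8, 150.7, 284.5]
eef_rot: [3.136, 0.002, 2.089]
force: [-7.2, -2.0, 18.0]
grip_width: 45.0
grip_force: 62.8
```

```bash
python3 - <<'E'
from h import *
s=telemetry.read_state();print(s['force'],s['moment'])
E
```

```text
[-7.21685277 -1.97588542 18.03105722] [-0.18596089  0.92356697  0.05641342]
```

The force fell and the TCP sank 1.4 mm: the cap climbed and then dropped over one tooth because the real press was too light. I'll restore the pressure in this valley and turn on.

>>> servo_tool([
  [[0,0,0.0008],[0,0,-0.02],0.3],
  [[0,0,0.0006],[0,0,0],0.3],
  [[0,0,0],[0,0,0],0.3],
  [[0,0,0],[0,0,0],0.3],
])

```text
time_s: 18.38
tcp_pos: [557.8, 150.7, 283.7]
eef_rot: [3.136, 0.002, 2.107]
force: [-8.7, -1.9, 22.9]
grip_width: 44.6
grip_force: 63.3
```

```bash
python3 - <<'E'
from h import *
s=telemetry.read_state();print(s['force'],s['moment'])
E
```

```text
[-8.65455811 -1.90435905 22.92255175] [-0.27436363  1.26137581 -0.02420757]
```

>>> servo_tool([
  [[0.0004,-0.0006,0.0004],[0,0,0],0.3],
  [[0,0,0.0002],[0,0,0],0.3],
  [[0,0,0],[0,0,-0.02],0.3],
  [[0,0,0],[0,0,-0.03],0.3],
  [[0,0,0],[0,0,-0.03],0.3],
])

```text
time_s: 18.8
tcp_pos: [557.4, 150.6, 283.8]
eef_rot: [3.135, 0.003, 2.187]
force: [-7.6, -0.7, 27.0]
grip_width: 44.6
grip_force: 63.4
```

```bash
python3 - <<'E'
from h import *
s=telemetry.read_state();print(s['force'],s['moment'])
E
```

```text
[-7.55575109 -0.6682551  26.95879661] [-0.24610068  1.01946908 -0.5067594 ]
```

>>> servo_tool([
  [[0,0,0],[0,0,-0.03],0.3],
  [[0,0,0],[0,0,-0.03],0.3],
  [[0,0,0],[0,0,-0.03],0.3],
])

```text
time_s: 19.05
tcp_pos: [557.5, 150.7, 284.7]
eef_rot: [3.134, 0.004, 2.278]
force: [-7.8, -1.1, 27.9]
grip_width: 44.7
grip_force: 63.7
```

```bash
python3 - <<'E'
from h import *
s=telemetry.read_state();print(s['force'],s['moment'])
E
```

```text
[-7.76464423 -1.10475551 27.88858007] [-0.32433283  1.22153708 -0.19907897]
```

The torque peaked at 0.5 N m, twice the ring's drag, so the ring is at its stop and the cap should be free. I'll try the lift again, pulling a little harder.

>>> servo_tool([
  [[0,0,-0.004],[0,0,0],0.3],
  [[0,0,-0.005],[0,0,0],0.3],
  [[0,0,-0.005],[0,0,0],0.3],
  [[0,0,-0.005],[0,0,0],0.3],
  [[0,0,0],[0,0,0],0.3],
])

```text
time_s: 19.47
tcp_pos: [556.8, 150.5, 297.9]
eef_rot: [3.141, 0.0, 2.277]
force: [0.5, -0.4, -0.1]
grip_width: 45.0
grip_force: 61.4
```

>>> servo_tool([
  [[0,0,-0.003],[0,0,0],0.3],
  [[0,0,-0.002],[0,0,0],0.3],
  [[0,0,-0.002],[0,0,0],0.3],
  [[0,0,0],[0,0,0],0.3],
])

```text
time_s: 19.8
tcp_pos: [556.7, 150.4, 302.3]
eef_rot: [-3.14, -0.001, 2.277]
force: [7.0, 2.1, -9.1]
grip_width: 44.7
grip_force: 64.1
```

>>> servo_tool([
  [[0,0,-0.002],[0,0,0],0.3],
  [[0,0,0],[0,0,0],0.3],
  [[0,0,0],[0,0,0],0.3],
])

```text
time_s: 20.05
tcp_pos: [556.7, 150.4, 302.7]
eef_rot: [-3.138, -0.002, 2.277]
force: [10.9, 2.4, -17.2]
grip_width: 45.0
grip_force: 65.2
```

```bash
python3 - <<'E'
from h import *
s=telemetry.read_state();print(s['force'],s['moment'],s['joint_pos'])
E
```

```text
[ 10.85934583   2.39033632 -17.17218527] [ 0.32987243 -1.52430108  0.06046246] [ 1.99810574e-01  2.51203663e-01  1.38519536e+00 -5.98074405e-05
  1.50879376e+00 -5.06068913e-01]
```

It is still held about 11 mm up, with a side force (+11 N in x), so the lip may be catching off-centre. I'll recentre, keep a light upward pull, and turn the cap back while feeling for release. Unpressed, this can't move the ring.

>>> servo_tool([
  [[-0.0013,0.0015,0.001],[0,0,0],0.3],
  [[0,0,0],[0,0,0],0.3],
  [[0,0,0],[0,0,0],0.3],
])

```text
time_s: 20.3
tcp_pos: [558.2, 150.5, 302.9]
eef_rot: [-3.137, -0.003, 2.277]
force: [1.8, 0.8, -15.0]
grip_width: 44.8
grip_force: 65.3
```

>>> servo_tool([
  [[0,0,0],[0,0,0.05],0.3],
  [[0,0,0],[0,0,0.05],0.3],
  [[0,0,0],[0,0,0.05],0.3],
  [[0,0,0],[0,0,0.05],0.3],
  [[0,0,0],[0,0,0.05],0.3],
])

```text
time_s: 20.72
tcp_pos: [558.2, 150.6, 303.2]
eef_rot: [-3.138, -0.002, 2.025]
force: [1.5, 2.1, -14.6]
grip_width: 44.9
grip_force: 65.3
```

```bash
python3 - <<'E'
from h import *
s=telemetry.read_state();print(s['force'],s['moment'],s['tcp_pos'])
E
```

```text
[  1.51829042   2.14053882 -14.58984878] [ 0.42206    -0.21189944  0.06061683] [558.21731441 150.63839241 303.17621049]
```

>>> servo_tool([
  [[0,0,0],[0,0,0.05],0.3],
  [[0,0,0],[0,0,0.05],0.3],
  [[0,0,0],[0,0,0.05],0.3],
  [[0,0,0],[0,0,0.05],0.3],
  [[0,0,0],[0,0,0.05],0.3],
])

```text
time_s: 21.13
tcp_pos: [558.3, 150.7, 303.2]
eef_rot: [-3.138, -0.001, 1.775]
force: [4.1, 2.5, -16.1]
grip_width: 44.9
grip_force: 65.1
```

```bash
python3 - <<'E'
from h import *
s=telemetry.read_state();print(s['force'],s['moment'],s['tcp_pos'])
E
```

```text
[  4.11567167   2.4682532  -16.08279932] [ 0.56085468 -0.542472    0.03726844] [558.29636809 150.69871921 303.15851866]
```

```bash
python3 - <<'E'
from h import *
im=eyes.grab_frame("scene")[...,::-1]
f=8;x0,y0=385,240
b=np.ascontiguousarray(cv2.resize(im[y0:y0+75,x0:x0+60],None,fx=f,fy=f,interpolation=2)); b=cv2.convertScaleAbs(b,alpha=1.6,beta=10)
c=b.copy()
a=np.linspace(0,2*np.pi,40)
for z,col in ((118,(255,255,0)),(130,(0,255,0)),(146,(255,255,0)),(158,(0,255,0))):
    P=np.array([(proj("scene",[560+23*np.cos(t),150.5+23*np.sin(t),z])-[x0,y0]+.5)*f for t in a]).astype(int)
    cv2.polylines(c,[P.reshape(-1,1,2)],True,col,1)
cv2.imwrite("pics/g4.png",cv2.resize(np.hstack([b,c]),(800,500)))
E
```

```text
(no output)
```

View pics/g4.png

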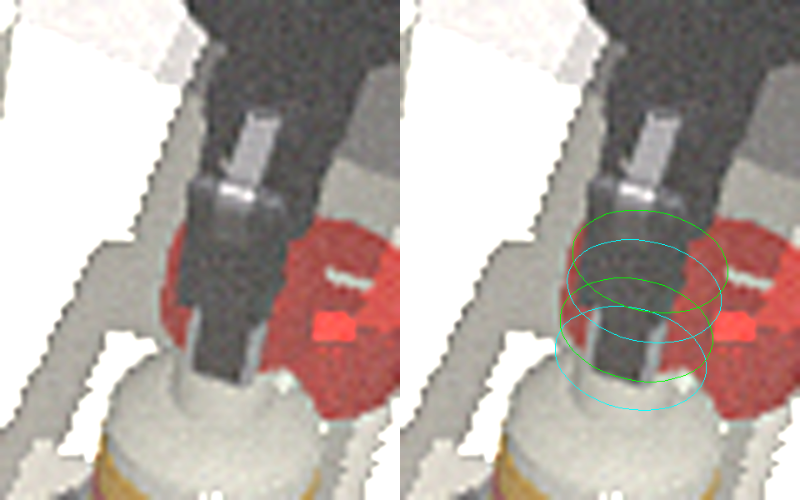

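The cap does follow the fingers: it matches the green outline, raised about 12 mm, at crop (170,290). It is still captive, so I'll regrasp centred and press and turn again, logging torque and height closely.

>>> servo_tool([
  [[0,0,0.005],[0,0,0],0.3],
  [[0,0,0.005],[0,0,0],0.3],
  [[0,0,0.004],[0,0,0],0.3],
  [[0,0,0],[0,0,0],0.3],
  [[0,0,0],[0,0,0],0.8],
])

```text
time_s: 21.6
tcp_pos: [558.8, 150.3, 292.1]
eef_rot: [3.141, 0.0, 1.777]
force: [0.3, 0.6, 0.0]
grip_width: 55.4
grip_force: 0.0
```

>>> servo_tool([
  [[0,0,0],[0,0,0],0.8],
  [[0,0,0],[0,0,0],0.8],
  [[0,0,0],[0,0,0],0.8],
])

```text
time_s: 21.85
tcp_pos: [558.8, 150.4, 291.9]
eef_rot: [3.141, 0.0, 1.777]
force: [-0.1, 0.1, 0.4]
grip_width: 68.3
grip_force: 0.0
```

```bash
python3 - <<'E'
from h import *
s=telemetry.read_state();print(s['force'],s['moment'],s['grip_width'])
go([559.8,150.5,290])
E
```

```text
[-0.12022734  0.06872456  0.44116277] [ 0.02192096 -0.03172772  0.02317602] 68.28936735381369
delta tool mm [-0.1  1.   1.9] tcp [558.8 150.4 291.9] rot [3.1407e+00 1.0000e-04 1.7769e+00] t 21.85
```

>>> servo_tool([
  [[0,0.001,0.002],[0,0,0],0.8],
  [[0,0,0],[0,0,0],0.3],
  [[0,0,0],[0,0,0],0.3],
  [[0,0,0],[0,0,0],0.3],
  [[0,0,0],[0,0,0],0.3],
])

```text
time_s: 22.27
tcp_pos: [559.6, 150.7, 289.3]
eef_rot: [-3.141, -0.0, 1.777]
force: [-1.9, -0.7, 1.1]
grip_width: 45.0
grip_force: 60.9
```

>>> servo_tool([
  [[0,0,0],[0,0,0],0.3],
  [[0,0,0],[0,0,0],0.3],
  [[0,-0.0003,0.001],[0,0,0],0.3],
  [[0,0,0.001],[0,0,0],0.3],
  [[0,0,0],[0,0,0],0.3],
])

```text
time_s: 22.68
tcp_pos: [559.4, 150.6, 288.2]
eef_rot: [3.141, 0.0, 1.777]
force: [-4.8, 0.4, 5.7]
grip_width: 45.1
grip_force: 61.5
```

>>> servo_tool([
  [[0,-0.0003,0.001],[0,0,0],0.3],
  [[0,-0.0003,0.001],[0,0,0],0.3],
  [[0,0,0],[0,0,0],0.3],
  [[0,0,0],[0,0,0],0.3],
])

```text
time_s: 23.02
tcp_pos: [559.1, 150.6, 287.5]
eef_rot: [3.139, 0.0, 1.777]
force: [-4.2, -0.4, 10.1]
grip_width: 45.0
grip_force: 62.0
```

```bash
python3 - <<'E'
from h import *
s=telemetry.read_state();print(s['force'],s['moment'],s['grip_width'])
E
```

```text
[-4.21320065 -0.41047285 10.06425396] [-0.06458855  0.70342036 -0.00430371] 44.996617456325694
```

>>> servo_tool([
  [[0,-0.0003,0.0005],[0,0,-0.07],0.3],
  [[0,0,0.0005],[0,0,-0.07],0.3],
  [[0,0,0.0005],[0,0,-0.07],0.3],
  [[0,0,0],[0,0,-0.07],0.3],
  [[0,0,0],[0,0,0],0.3],
])

```text
time_s: 23.43
tcp_pos: [558.6, 150.6, 285.8]
eef_rot: [3.14, 0.0, 2.061]
force: [-5.2, -0.3, 9.4]
grip_width: 44.9
grip_force: 61.9
```

```bash
cat > st.py <<'E'
from h import *
s=telemetry.read_state();print('t',s['time_s'],'F',s['force'].round(1),'M',s['moment'].round(2),'p',s['tcp_pos'].round(2),s['eef_rot'].round(4))
E
python3 st.py
```

```text
t 23.4333 F [-5.2 -0.3  9.4] M [-0.07  0.85  0.14] p [558.6  150.56 285.77] [3.1396e+00 4.0000e-04 2.0608e+00]
```

>>> servo_tool([
  [[0,0,0.0008],[0,0,0],0.3],
  [[0,0,0.0008],[0,0,0],0.3],
  [[0,0,0],[0,0,0],0.3],
  [[0,0,0],[0,0,0],0.3],
])

```text
time_s: 23.77
tcp_pos: [558.6, 150.6, 285.0]
eef_rot: [3.139, 0.001, 2.057]
force: [-8.2, -0.3, 14.1]
grip_width: 45.0
grip_force: 62.4
```

```bash
python3 st.py
```

```text
t 23.7667 F [-8.2 -0.3 14.1] M [-0.11  1.3   0.09] p [558.58 150.6  285.05] [3.1391e+00 6.0000e-04 2.0572e+00]
```

>>> servo_tool([
  [[0.0003,-0.0005,0.001],[0,0,-0.01],0.3],
  [[0.0003,-0.0005,0.001],[0,0,-0.01],0.3],
  [[0,0,0.0005],[0,0,-0.01],0.3],
  [[0,0,0],[0,0,0],0.3],
  [[0,0,0],[0,0,0],0.3],
])

```text
time_s: 24.18
tcp_pos: [557.9, 150.6, 284.0]
eef_rot: [3.136, 0.002, 2.087]
force: [-8.2, -1.5, 18.6]
grip_width: 45.1
grip_force: 62.8
```

```bash
python3 st.py
```

```text
t 24.1833 F [-8.2 -1.5 18.6] M [-0.22  1.17 -0.03] p [557.85 150.57 284.03] [3.1363e+00 2.0000e-03 2.0868e+00]
```

>>> servo_tool([
  [[0.0003,-0.0005,0.001],[0,0,0],0.3],
  [[0,0,0.0003],[0,0,0],0.3],
  [[0,0,0],[0,0,0],0.3],
  [[0,0,0],[0,0,-0.02],0.3],
])

```text
time_s: 24.52
tcp_pos: [557.5, 150.5, 283.6]
eef_rot: [3.135, 0.003, 2.106]
force: [-6.6, -1.6, 21.8]
grip_width: 45.0
grip_force: 62.9
```

```bash
python3 st.py
```

```text
t 24.5167 F [-6.6 -1.6 21.8] M [-0.27  1.12 -0.29] p [557.51 150.53 283.56] [3.1347e+00 2.8000e-03 2.1064e+00]
```

>>> servo_tool([
  [[0,0,0],[0,0,-0.02],0.3],
  [[0,0,0],[0,0,0],0.3],
])

```text
time_s: 24.68
tcp_pos: [557.5, 150.5, 283.6]
eef_rot: [3.135, 0.003, 2.127]
force: [-7.3, -2.4, 22.2]
grip_width: 44.9
grip_force: 62.9
```

```bash
python3 st.py
```

```text
t 24.6833 F [-7.3 -2.4 22.2] M [-0.25  1.12 -0.46] p [557.51 150.53 283.55] [3.1347e+00 2.8000e-03 2.1270e+00]
```

>>> servo_tool([
  [[0,0,0],[0,0,-0.02],0.3],
  [[0,0,0],[0,0,0],0.3],
])

```text
time_s: 24.85
tcp_pos: [557.5, 150.5, 283.7]
eef_rot: [3.135, 0.003, 2.147]
force: [-7.7, -1.3, 22.9]
grip_width: 45.1
grip_force: 63.0
```

```bash
python3 st.py
```

```text
t 24.85 F [-7.7 -1.3 22.9] M [-0.3   1.12 -0.47] p [557.54 150.51 283.68] [3.1346e+00 2.9000e-03 2.1468e+00]
```

>>> servo_tool([
  [[0,0,0],[0,0,-0.02],0.3],
  [[0,0,0],[0,0,0],0.3],
])

```text
time_s: 25.02
tcp_pos: [557.6, 150.6, 284.1]
eef_rot: [3.134, 0.003, 2.167]
force: [-7.3, -1.5, 25.1]
grip_width: 44.9
grip_force: 63.1
```

```bash
python3 st.py
```

```text
t 25.0167 F [-7.3 -1.5 25.1] M [-0.28  1.09 -0.36] p [557.61 150.6  284.1 ] [3.134  0.0034 2.1672]
```

Torque of 0.46 N m at 22 N before climbing confirms that the ring is at its end stop, so it is loosened. The lip is probably catching, so I'll lift to light contact and feel about sideways.

>>> servo_tool([
  [[0,0,-0.004],[0,0,0],0.3],
  [[0,0,-0.005],[0,0,0],0.3],
  [[0,0,-0.005],[0,0,0],0.3],
  [[-0.0005,0.001,-0.005],[0,0,0],0.3],
  [[0,0,0],[0,0,0],0.3],
])

```text
time_s: 25.43
tcp_pos: [558.1, 150.6, 298.2]
eef_rot: [3.141, 0.001, 2.167]
force: [0.1, -0.2, 1.0]
grip_width: 45.0
grip_force: 61.1
```

>>> servo_tool([
  [[0,0,-0.002],[0,0,0],0.3],
  [[0,0,-0.002],[0,0,0],0.3],
  [[0,0,-0.001],[0,0,0],0.3],
  [[0,0,0],[0,0,0],0.3],
])

```text
time_s: 25.77
tcp_pos: [557.9, 150.6, 301.7]
eef_rot: [-3.141, -0.0, 2.167]
force: [1.5, -0.3, -3.8]
grip_width: 44.9
grip_force: 61.9
```

```bash
python3 st.py
```

```text
t 25.7667 F [ 1.5 -0.3 -3.8] M [ 0.09 -0.2   0.01] p [557.85 150.61 301.73] [-3.1407e+00 -3.0000e-04  2.1668e+00]
```

>>> servo_tool([
  [[0,0,-0.001],[0,0,0.1],0.3],
  [[0,0,0],[0,0,0.1],0.3],
  [[0,0,0],[0,0,0.1],0.3],
  [[0,0,0],[0,0,0.1],0.3],
  [[0,0,0],[0,0,0.1],0.3],
])

```text
time_s: 26.18
tcp_pos: [557.7, 150.9, 301.7]
eef_rot: [-3.139, -0.001, 1.662]
force: [3.1, 2.3, -8.6]
grip_width: 44.9
grip_force: 62.4
```

>>> servo_tool([
  [[0,0,0],[0,0,0.1],0.3],
  [[0,0,0],[0,0,0.1],0.3],
  [[0,0,0],[0,0,0.1],0.3],
])

```text
time_s: 26.43
tcp_pos: [557.8, 150.8, 301.7]
eef_rot: [-3.14, 0.0, 1.362]
force: [4.7, 2.2, -9.2]
grip_width: 44.9
grip_force: 62.4
```

>>> servo_tool([
  [[0,0,0],[0,0,0.1],0.3],
  [[0,0,0],[0,0,0.1],0.3],
  [[0,0,0],[0,0,0.1],0.3],
])

```text
time_s: 26.68
tcp_pos: [557.9, 150.8, 301.6]
eef_rot: [-3.14, 0.0, 1.062]
force: [5.7, 1.4, -8.7]
grip_width: 45.0
grip_force: 62.4
```

>>> servo_tool([
  [[0,0,0],[0,0,0.1],0.3],
  [[0,0,0],[0,0,0.1],0.3],
  [[0,0,0],[0,0,0.1],0.3],
])

```text
time_s: 26.93
tcp_pos: [558.0, 150.7, 301.8]
eef_rot: [-3.141, 0.0, 0.762]
force: [6.4, 1.9, -8.7]
grip_width: 44.8
grip_force: 62.5
```

```bash
python3 st.py
```

```text
t 26.9333 F [ 6.4  1.9 -8.7] M [ 0.37 -1.    0.04] p [558.03 150.69 301.78] [-3.1412e+00  4.0000e-04  7.6200e-01]
```

```bash
python3 - <<'E'
from h import *
im=eyes.grab_frame("scene")[...,::-1]
f=8;x0,y0=390,240
b=np.ascontiguousarray(cv2.resize(im[y0:y0+60,x0:x0+50],None,fx=f,fy=f,interpolation=2)); b=cv2.convertScaleAbs(b,alpha=1.8,beta=15)
c=b.copy()
def L(ang,col):
    a=np.radians(ang);d=np.array([np.cos(a),np.sin(a),0])*11;C=np.array([558,150.5,158])
    p=[tuple(int(v) for v in (proj("scene",X)-[x0,y0]+.5)*f) for X in (C-d,C+d)];cv2.line(c,*p,col,2)
L(-3.4,(0,255,0));L(-68,(255,255,0))
cv2.imwrite("pics/g5.png",np.hstack([b,c]))
E
```

```text
(no output)
```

View pics/g5.png

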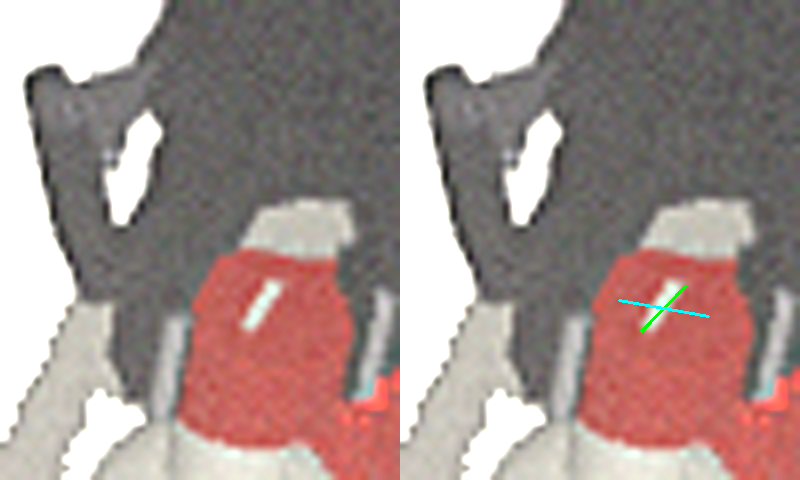

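The bar at crop (262,305) matches the no-slip prediction (green), so the cap really turned with the fingers. I'll recentre to remove the side load and pull harder, within what the grip held when pressing.

>>> servo_tool([
  [[0.001,0.0009,0],[0,0,0],0.3],
  [[0,0,-0.001],[0,0,0],0.3],
  [[0,0,-0.001],[0,0,0],0.3],
  [[0,0,0],[0,0,0],0.3],
  [[0,0,0],[0,0,0],0.3],
])

```text
time_s: 27.4
tcp_pos: [559.2, 150.5, 303.0]
eef_rot: [-3.14, 0.002, 0.767]
force: [6.8, 0.6, -17.2]
grip_width: 44.7
grip_force: 64.3
```

>>> servo_tool([
  [[0,0,-0.001],[0,0,0],0.3],
  [[0,0,-0.001],[0,0,0],0.3],
  [[0,0,0],[0,0,0],0.3],
  [[0,0,0],[0,0,0],0.3],
])

```text
time_s: 27.73
tcp_pos: [559.2, 150.5, 303.5]
eef_rot: [-3.14, 0.004, 0.767]
force: [9.8, 0.6, -24.1]
grip_width: 44.7
grip_force: 65.7
```

```bash
python3 st.py
```

```text
t 27.7333 F [  9.8   0.6 -24.1] M [ 0.36 -1.62  0.01] p [559.16 150.48 303.47] [-3.1397  0.0035  0.7671]
```

>>> servo_tool([
  [[0.0014,0.0014,0.004],[0,0,0],0.3],
  [[0.0014,0.0014,0],[0,0,0],0.3],
  [[0,0,0],[0,0,0],0.3],
])

```text
time_s: 27.98
tcp_pos: [562.5, 150.6, 301.9]
eef_rot: [-3.138, 0.005, 0.767]
force: [-6.2, 0.3, -11.2]
grip_width: 44.9
grip_force: 67.0
```

>>> servo_tool([
  [[0.001,-0.001,0],[0,0,0],0.3],
  [[0.001,-0.001,0],[0,0,0],0.3],
  [[0,0,0],[0,0,0],0.3],
])

```text
time_s: 28.23
tcp_pos: [562.4, 152.5, 301.8]
eef_rot: [-3.14, 0.008, 0.766]
force: [-7.7, -6.7, -9.6]
grip_width: 44.8
grip_force: 67.1
```

>>> servo_tool([
  [[-0.001,-0.001,0],[0,0,0],0.3],
  [[-0.001,-0.001,0],[0,0,0],0.3],
  [[-0.001,-0.001,0],[0,0,0],0.3],
  [[0,0,0],[0,0,0],0.3],
])

```text
time_s: 28.57
tcp_pos: [559.0, 152.5, 302.2]
eef_rot: [3.141, 0.003, 0.766]
force: [3.3, -6.0, -14.6]
grip_width: 45.2
grip_force: 66.7
```

>>> servo_tool([
  [[-0.001,0.001,0],[0,0,0],0.3],
  [[-0.001,0.001,0],[0,0,0],0.3],
  [[-0.001,0.001,0],[0,0,0],0.3],
  [[0,0,0],[0,0,0],0.3],
])

```text
time_s: 28.9
tcp_pos: [558.9, 149.5, 302.8]
eef_rot: [-3.141, -0.0, 0.767]
force: [5.5, 3.8, -16.2]
grip_width: 44.8
grip_force: 66.4
```

The side force balances at about (560.6,150.6), which is the axis; my last presses were 3 mm off it. I'll press and turn again, properly centred.

>>> servo_tool([
  [[0.0019,0.0003,0.005],[0,0,-0.02],0.3],
  [[0,0,0.005],[0,0,-0.02],0.3],
  [[0,0,0.004],[0,0,0],0.3],
  [[0,0,0.002],[0,0,0],0.3],
  [[0,0,0],[0,0,0],0.3],
])

```text
time_s: 29.32
tcp_pos: [560.4, 150.4, 288.3]
eef_rot: [3.141, -0.001, 0.807]
force: [-4.1, 0.2, 0.7]
grip_width: 45.2
grip_force: 68.3
```

>>> servo_tool([
  [[0,0,0.002],[0,0,0],0.3],
  [[0,0,0.002],[0,0,0],0.3],
  [[0,0,0],[0,0,0],0.3],
  [[0,0,0],[0,0,0],0.3],
])

```text
time_s: 29.65
tcp_pos: [560.3, 150.5, 285.8]
eef_rot: [3.141, -0.001, 0.807]
force: [-10.0, -1.8, 8.7]
grip_width: 45.0
grip_force: 69.2
```

```bash
python3 st.py
```

```text
t 29.65 F [-10.   -1.8   8.7] M [-0.19  1.64  0.04] p [560.33 150.47 285.82] [ 3.1411e+00 -8.0000e-04  8.0740e-01]
```

>>> servo_tool([
  [[-0.0007,-0.0007,0],[0,0,0],0.3],
  [[-0.0007,-0.0007,0.001],[0,0,0],0.3],
  [[0,0,0.001],[0,0,0],0.3],
  [[0,0,0],[0,0,0],0.3],
  [[0,0,0],[0,0,0],0.3],
])

```text
time_s: 30.07
tcp_pos: [559.1, 150.4, 285.3]
eef_rot: [3.138, -0.005, 0.807]
force: [-5.4, -0.9, 12.2]
grip_width: 45.0
grip_force: 69.5
```

```bash
python3 st.py
```

```text
t 30.0667 F [-5.4 -0.9 12.2] M [-0.22  0.86  0.07] p [559.13 150.4  285.34] [ 3.1378 -0.0048  0.8072]
```

>>> servo_tool([
  [[0,0,0.001],[0.006,-0.001,0],0.3],
  [[0,0,0.001],[0,0,0],0.3],
  [[0,0,0],[0,0,0],0.3],
  [[0,0,0],[0,0,0],0.3],
])

```text
time_s: 30.4
tcp_pos: [559.5, 150.1, 284.6]
eef_rot: [-3.141, -0.005, 0.807]
force: [-5.3, -3.7, 16.8]
grip_width: 45.0
grip_force: 70.0
```

```bash
python3 st.py
```

```text
t 30.4 F [-5.3 -3.7 16.8] M [-0.45  0.9   0.11] p [559.48 150.07 284.57] [-3.1413 -0.005   0.807 ]
```

>>> servo_tool([
  [[0,0,0.0008],[0,0,0],0.3],
  [[0,0,0],[0,0,0],0.3],
  [[0,0,0],[0,0,0],0.3],
])

```text
time_s: 30.65
tcp_pos: [559.5, 150.1, 284.2]
eef_rot: [-3.142, -0.005, 0.807]
force: [-6.9, -4.1, 18.7]
grip_width: 44.4
grip_force: 70.2
```

```bash
python3 st.py
```

```text
t 30.65 F [-6.9 -4.1 18.7] M [-0.56  1.08  0.19] p [559.48 150.07 284.22] [-3.1416 -0.0052  0.8069]
```

>>> servo_tool([
  [[0,0,0.0008],[0,0,-0.04],0.3],
  [[0,0,0.0006],[0,0,-0.03],0.3],
  [[0,0,0],[0,0,0],0.3],
  [[0,0,0],[0,0,0],0.3],
])

```text
time_s: 30.98
tcp_pos: [559.5, 150.1, 283.6]
eef_rot: [3.141, -0.006, 0.876]
force: [-8.4, -3.6, 22.7]
grip_width: 45.0
grip_force: 70.3
```

```bash
python3 st.py
```

```text
t 30.9833 F [-8.4 -3.6 22.7] M [-0.57  1.47 -0.4 ] p [559.47 150.08 283.58] [ 3.1412 -0.0058  0.8761]
```

>>> servo_tool([
  [[0,0,0.0003],[0,0,-0.02],0.3],
  [[0,0,0],[0,0,0],0.3],
  [[0,0,0],[0,0,0],0.3],
])

```text
time_s: 31.23
tcp_pos: [559.5, 150.2, 283.7]
eef_rot: [3.141, -0.006, 0.896]
force: [-10.4, -3.2, 24.8]
grip_width: 44.8
grip_force: 70.6
```

```bash
python3 st.py
```

```text
t 31.2333 F [-10.4  -3.2  24.8] M [-0.63  1.48 -0.42] p [559.49 150.17 283.74] [ 3.1409 -0.0062  0.8962]
```

The ring refuses 0.42 N m forward even when well centred, so it is at its stop and may be overshot past the release range. I'll turn it back a little under pressure and watch whether it moves smoothly.

>>> servo_tool([
  [[0,0,0],[0,0,0.03],0.3],
  [[0,0,0],[0,0,0.03],0.3],
  [[0,0,0],[0,0,0.03],0.3],
  [[0,0,0],[0,0,0],0.3],
])

```text
time_s: 31.57
tcp_pos: [559.5, 150.1, 283.4]
eef_rot: [3.141, -0.006, 0.805]
force: [-9.3, -5.1, 22.7]
grip_width: 45.0
grip_force: 70.6
```

```bash
python3 st.py
```

```text
t 31.5667 F [-9.3 -5.1 22.7] M [-0.64  1.41  0.24] p [559.49 150.09 283.36] [ 3.1413 -0.0057  0.8055]
```

>>> servo_tool([
  [[0,0,0],[0,0,0.02],0.3],
  [[0,0,0],[0,0,0.02],0.3],
  [[0,0,0],[0,0,0.02],0.3],
])

```text
time_s: 31.82
tcp_pos: [559.5, 150.1, 283.4]
eef_rot: [3.141, -0.006, 0.746]
force: [-8.9, -5.4, 22.6]
grip_width: 44.7
grip_force: 70.6
```

```bash
python3 st.py
```

```text
t 31.8167 F [-8.9 -5.4 22.6] M [-0.7   1.33  0.25] p [559.5  150.05 283.39] [ 3.1414 -0.0058  0.7461]
```

>>> servo_tool([
  [[0,0,0],[0,0,0.02],0.3],
  [[0,0,0],[0,0,0.02],0.3],
  [[0,0,0],[0,0,0],0.3],
])

```text
time_s: 32.07
tcp_pos: [559.5, 150.0, 283.4]
eef_rot: [3.142, -0.006, 0.706]
force: [-8.1, -3.7, 22.7]
grip_width: 45.0
grip_force: 70.6
```

```bash
python3 st.py
```

```text
t 32.0667 F [-8.1 -3.7 22.7] M [-0.74  1.33  0.21] p [559.52 150.03 283.39] [ 3.1415 -0.0058  0.706 ]
```

It turns back smoothly at about 0.23 N m with constant height, so the ring was indeed at its stop. I'll bring it back to about 0.9 rad and try the lift there.

>>> servo_tool([
  [[0,0,0],[0,0,0.04],0.3],
  [[0,0,0],[0,0,0.04],0.3],
  [[0,0,0],[0,0,0.04],0.3],
  [[0,0,0],[0,0,0.04],0.3],
  [[0,0,0],[0,0,0.04],0.3],
])

```text
time_s: 32.48
tcp_pos: [559.6, 149.9, 283.4]
eef_rot: [-3.141, -0.006, 0.505]
force: [-7.8, -5.0, 21.9]
grip_width: 44.4
grip_force: 70.6
```

```bash
python3 st.py
```

```text
t 32.4833 F [-7.8 -5.  21.9] M [-0.92  1.23  0.24] p [559.62 149.9  283.42] [-3.141  -0.0058  0.505 ]
```

>>> servo_tool([
  [[0,0,-0.004],[0,0,0],0.3],
  [[0,0,-0.005],[0,0,0],0.3],
  [[0,0,-0.005],[0,0,0],0.3],
  [[0,0,-0.005],[0,0,0],0.3],
  [[0,0,0],[0,0,0],0.3],
])

```text
time_s: 32.9
tcp_pos: [559.0, 150.2, 297.3]
eef_rot: [-3.137, 0.0, 0.507]
force: [1.8, -1.3, 1.0]
grip_width: 44.4
grip_force: 68.1
```

>>> servo_tool([
  [[0,0,-0.003],[0,0,0],0.3],
  [[0,0,-0.003],[0,0,0],0.3],
  [[0,0,0],[0,0,0],0.3],
  [[0,0,0],[0,0,0],0.3],
])

```text
time_s: 33.23
tcp_pos: [559.0, 149.9, 301.5]
eef_rot: [-3.137, 0.002, 0.506]
force: [6.3, -2.6, -2.6]
grip_width: 44.9
grip_force: 67.8
```

```bash
python3 st.py
```

```text
t 33.2333 F [ 6.3 -2.6 -2.6] M [-0.35 -1.01  0.05] p [559.04 149.94 301.46] [-3.1375e+00  2.0000e-03  5.0640e-01]
```

>>> servo_tool([
  [[0,0,-0.001],[0,0,0],0.3],
  [[0,0,-0.001],[0,0,0],0.3],
  [[0,0,0],[0,0,0],0.3],
  [[0,0,0],[0,0,0],0.3],
])

```text
time_s: 33.57
tcp_pos: [559.0, 149.9, 302.0]
eef_rot: [-3.137, 0.003, 0.506]
force: [9.3, -2.2, -9.8]
grip_width: 44.7
grip_force: 67.1
```

```bash
python3 st.py
```

```text
t 33.5667 F [ 9.3 -2.2 -9.8] M [-0.24 -1.5   0.09] p [559.02 149.93 301.99] [-3.137   0.0033  0.5064]
```

>>> servo_tool([
  [[0.0017,0.0002,0],[0,0,0],0.3],
  [[0,0,0],[0,0,-0.06],0.3],
  [[0,0,0],[0,0,-0.06],0.3],
  [[0,0,0],[0,0,-0.06],0.3],
])

```text
time_s: 33.9
tcp_pos: [560.2, 150.4, 301.9]
eef_rot: [-3.135, 0.005, 0.689]
force: [3.1, -3.0, -6.7]
grip_width: 44.8
grip_force: 67.5
```

>>> servo_tool([
  [[0,0,0],[0,0,-0.06],0.3],
  [[0,0,0],[0,0,-0.06],0.3],
  [[0,0,0],[0,0,-0.06],0.3],
  [[0,0,0],[0,0,-0.06],0.3],
])

```text
time_s: 34.23
tcp_pos: [560.1, 150.5, 301.9]
eef_rot: [-3.134, 0.003, 0.929]
force: [2.7, -2.3, -5.9]
grip_width: 45.0
grip_force: 67.5
```

>>> servo_tool([
  [[0,0,0],[0,0,-0.06],0.3],
  [[0,0,0],[0,0,-0.06],0.3],
  [[0,0,0],[0,0,-0.06],0.3],
  [[0,0,0],[0,0,-0.06],0.3],
])

```text
time_s: 34.57
tcp_pos: [560.0, 150.5, 301.9]
eef_rot: [-3.133, 0.002, 1.169]
force: [2.4, -1.6, -6.6]
grip_width: 44.6
grip_force: 67.6
```

```bash
python3 st.py
```

```text
t 34.5667 F [ 2.4 -1.6 -6.6] M [-0.3  -0.36 -0.01] p [560.01 150.49 301.92] [-3.1330e+00  1.7000e-03  1.1694e+00]
```

Still held. I'll start clean: regrasp vertical and centred with the teeth in mesh (yaw about 1.17), press to 22–23 N, turn the ring to about 1.2 rad (just short of its stop), and lift straight.

>>> servo_tool([
  [[0,0,0.005],[0,0,0],0.3],
  [[0,0,0.005],[0,0,0],0.3],
  [[0,0,0.004],[0,0,0],0.3],
  [[0,0,0],[0,0,0],0.3],
  [[0,0,0],[0,0,0],0.8],
])

```text
time_s: 34.98
tcp_pos: [560.1, 151.0, 289.7]
eef_rot: [-3.135, -0.001, 1.166]
force: [-0.2, 0.0, 1.2]
grip_width: 55.8
grip_force: 0.0
```

>>> servo_tool([
  [[0,0,0],[-0.006,-0.0013,0],0.8],
  [[0,0,0],[0,0,0],0.8],
  [[0,0,0],[0,0,0],0.8],
  [[0,0,0],[0,0,0],0.8],
])

```text
time_s: 35.32
tcp_pos: [560.1, 151.0, 290.1]
eef_rot: [3.141, -0.0, 1.167]
force: [0.3, -0.2, -0.1]
grip_width: 68.3
grip_force: 0.0
```

```bash
python3 st.py; python3 - <<'E'
from h import *
go([559.6,150.6,293])
im=eyes.grab_frame("scene")[...,::-1]
f=8;x0,y0=390,240
b=cv2.resize(im[y0:y0+70,x0:x0+60],None,fx=f,fy=f,interpolation=2); b=cv2.convertScaleAbs(b,alpha=1.8,beta=15); c=b.copy()
a=np.linspace(0,2*np.pi,40)
for z in (118,146):
    P=np.array([(proj("scene",[559.6+23*np.cos(t),150.5+23*np.sin(t),z])-[x0,y0]+.5)*f for t in a]).astype(int)
    cv2.polylines(c,[P.reshape(-1,1,2)],True,(0,255,0),1)
cv2.imwrite("pics/g6.png",cv2.resize(np.hstack([b,c]),(800,467)))
E
```

```text
t 35.3167 F [ 0.3 -0.2 -0.1] M [ 0.01 -0.05 -0.02] p [560.12 151.04 290.13] [ 3.1414e+00 -1.0000e-04  1.1668e+00]
delta tool mm [-0.6 -0.3 -2.9] tcp [560.1 151.  290.1] rot [ 3.1414e+00 -1.0000e-04  1.1668e+00] t 35.3167
```

View pics/g6.png

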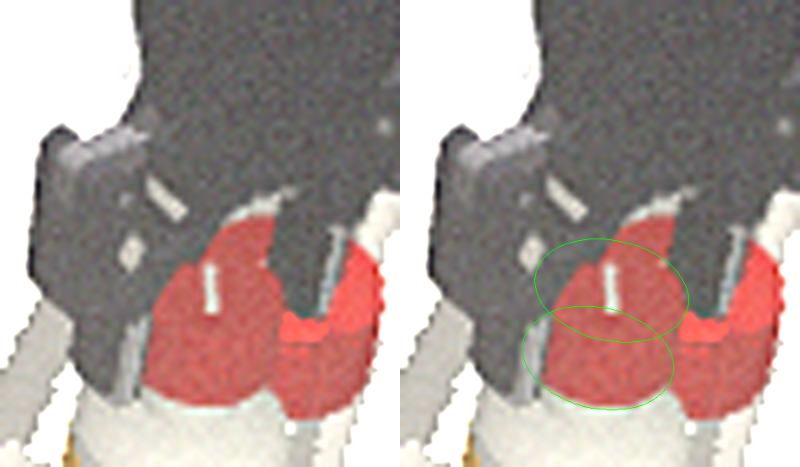

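The cap sits at rest and upright, on the green outline, with its bar at crop (210,290). I'll regrasp slightly higher and repeat cleanly.

>>> servo_tool([
  [[-0.0006,-0.0003,-0.002],[0,0,0],0.8],
  [[0,0,0],[0,0,0],0.3],
  [[0,0,0],[0,0,0],0.3],
  [[0,0,0],[0,0,0],0.3],
  [[0,0,0],[0,0,0],0.3],
])

```text
time_s: 35.78
tcp_pos: [559.7, 150.5, 292.2]
eef_rot: [3.141, 0.0, 1.167]
force: [-0.3, -0.4, 0.0]
grip_width: 44.7
grip_force: 60.9
```

>>> servo_tool([
  [[0,0,0.0015],[0,0,0],0.3],
  [[0,0,0.0015],[0,0,0],0.3],
  [[0,0,0.0015],[0,0,0],0.3],
  [[0,0,0],[0,0,0],0.3],
  [[0,0,0],[0,0,0],0.3],
])

```text
time_s: 36.2
tcp_pos: [559.6, 150.5, 288.7]
eef_rot: [3.141, 0.0, 1.167]
force: [-4.7, -1.1, 8.9]
grip_width: 44.9
grip_force: 61.7
```

```bash
python3 st.py
```

```text
t 36.2 F [-4.7 -1.1  8.9] M [-0.22  0.83 -0.02] p [559.56 150.45 288.73] [3.1411e+00 1.0000e-04 1.1667e+00]
```

>>> servo_tool([
  [[0,0,0.001],[0,0,0],0.3],
  [[0,0,0.001],[0,0,0],0.3],
  [[0,0,0],[0,0,0],0.3],
  [[0,0,0],[0,0,0],0.3],
])

```text
time_s: 36.53
tcp_pos: [559.5, 150.5, 287.8]
eef_rot: [3.141, -0.0, 1.167]
force: [-7.8, -2.7, 14.5]
grip_width: 44.8
grip_force: 62.3
```

```bash
python3 st.py
```

```text
t 36.5333 F [-7.8 -2.7 14.5] M [-0.34  1.38 -0.06] p [559.52 150.47 287.84] [ 3.1406e+00 -2.0000e-04  1.1667e+00]
```

>>> servo_tool([
  [[-0.0003,-0.0008,0.001],[0,0,0],0.3],
  [[0,0,0.001],[0,0,0],0.3],
  [[0,0,0.0005],[0,0,0],0.3],
  [[0,0,0],[0,0,0],0.3],
  [[0,0,0],[0,0,0],0.3],
])

```text
time_s: 36.95
tcp_pos: [559.0, 150.4, 286.9]
eef_rot: [3.138, -0.002, 1.167]
force: [-8.5, -2.1, 19.2]
grip_width: 44.9
grip_force: 62.9
```

```bash
python3 st.py
```

```text
t 36.95 F [-8.5 -2.1 19.2] M [-0.41  1.41 -0.1 ] p [559.02 150.43 286.92] [ 3.1381e+00 -1.6000e-03  1.1665e+00]
```

>>> servo_tool([
  [[0,0,0.0003],[0,0,-0.03],0.3],
  [[0,0,0],[0,0,-0.03],0.3],
  [[0,0,0],[0,0,-0.03],0.3],
])

```text
time_s: 37.2
tcp_pos: [559.0, 150.5, 286.7]
eef_rot: [3.138, -0.001, 1.258]
force: [-9.3, -3.1, 20.8]
grip_width: 45.1
grip_force: 62.9
```

```bash
python3 st.py
```

```text
t 37.2 F [-9.3 -3.1 20.8] M [-0.39  1.54 -0.25] p [558.99 150.49 286.74] [ 3.1381e+00 -1.4000e-03  1.2578e+00]
```

>>> servo_tool([
  [[0,0,0.0005],[0,0,-0.04],0.3],
  [[0,0,0],[0,0,-0.04],0.3],
  [[0,0,0],[0,0,-0.04],0.3],
  [[0,0,0],[0,0,-0.04],0.3],
])

```text
time_s: 37.53
tcp_pos: [558.9, 150.5, 286.5]
eef_rot: [3.138, -0.001, 1.418]
force: [-10.8, -1.6, 22.8]
grip_width: 45.0
grip_force: 63.1
```

```bash
python3 st.py
```

```text
t 37.5333 F [-10.8  -1.6  22.8] M [-0.43  1.73 -0.27] p [558.94 150.51 286.53] [ 3.1380e+00 -9.0000e-04  1.4183e+00]
```

>>> servo_tool([
  [[0,0,0],[0,0,-0.02],0.3],
  [[0,0,0],[0,0,-0.02],0.3],
])

```text
time_s: 37.7
tcp_pos: [558.9, 150.5, 286.5]
eef_rot: [3.138, -0.001, 1.457]
force: [-10.3, -3.6, 21.8]
grip_width: 45.0
grip_force: 63.0
```

```bash
python3 st.py
```

```text
t 37.7 F [-10.3  -3.6  21.8] M [-0.47  1.77 -0.21] p [558.94 150.49 286.52] [ 3.1380e+00 -7.0000e-04  1.4574e+00]
```

>>> servo_tool([
  [[0,0,-0.003],[0,0,0],0.3],
  [[0,0.0008,-0.003],[0,0,0],0.3],
  [[0,0,-0.003],[0,0,0],0.3],
  [[0,0,0],[0,0,0],0.3],
])

```text
time_s: 38.03
tcp_pos: [559.6, 150.5, 291.6]
eef_rot: [3.141, 0.0, 1.457]
force: [-0.9, -0.2, 2.0]
grip_width: 44.7
grip_force: 61.0
```

```bash
python3 st.py
```

```text
t 38.0333 F [-0.9 -0.2  2. ] M [0.06 0.2  0.02] p [559.56 150.49 291.58] [3.1413 0.     1.4569]
```

>>> servo_tool([
  [[0,0,-0.004],[0,0,0],0.3],
  [[0,0,-0.004],[0,0,0],0.3],
  [[0,0,-0.003],[0,0,0],0.3],
  [[0,0,0],[0,0,0],0.3],
])

```text
time_s: 38.37
tcp_pos: [559.7, 150.5, 302.8]
eef_rot: [3.141, -0.0, 1.457]
force: [0.3, -0.8, 0.2]
grip_width: 44.8
grip_force: 61.1
```

>>> servo_tool([
  [[0,0,-0.002],[0,0,0],0.3],
  [[0,0,-0.002],[0,0,0],0.3],
  [[0,0,0],[0,0,0],0.3],
])

```text
time_s: 38.62
tcp_pos: [559.4, 150.4, 305.1]
eef_rot: [-3.139, 0.001, 1.457]
force: [0.4, -0.4, -4.9]
grip_width: 44.6
grip_force: 63.0
```

```bash
python3 st.py
```

```text
t 38.6167 F [ 0.4 -0.4 -4.9] M [-0.07 -0.01 -0.01] p [559.36 150.43 305.08] [-3.1395e+00  9.0000e-04  1.4568e+00]
```

Clean lift with no side force, but it stops at +12 mm. With light pull and good centring, I'll sweep the cap anticlockwise slowly through a tooth pitch.

>>> servo_tool([
  [[0,0,-0.0005],[0,0,-0.04],0.3],
  [[0,0,0],[0,0,-0.04],0.3],
  [[0,0,0],[0,0,-0.04],0.3],
  [[0,0,0],[0,0,-0.04],0.3],
  [[0,0,0],[0,0,-0.04],0.3],
])

```text
time_s: 39.03
tcp_pos: [559.3, 150.4, 305.2]
eef_rot: [-3.139, 0.0, 1.659]
force: [0.6, 0.4, -6.9]
grip_width: 44.5
grip_force: 62.9
```

```bash
python3 st.py
```

```text
t 39.0333 F [ 0.6  0.4 -6.9] M [ 0.1  -0.08 -0.02] p [559.33 150.44 305.19] [-3.1389e+00  4.0000e-04  1.6588e+00]
```

>>> servo_tool([
  [[0,0,0],[0,0,-0.05],0.3],
  [[0,0,0],[0,0,-0.05],0.3],
  [[0,0,0],[0,0,-0.05],0.3],
  [[0,0,0],[0,0,-0.05],0.3],
  [[0,0,0],[0,0,-0.05],0.3],
])

```text
time_s: 39.45
tcp_pos: [559.2, 150.5, 305.1]
eef_rot: [-3.138, -0.0, 1.909]
force: [-1.7, 0.5, -6.8]
grip_width: 44.5
grip_force: 62.8
```

```bash
python3 st.py
```

```text
t 39.45 F [-1.7  0.5 -6.8] M [ 0.03  0.17 -0.04] p [559.23 150.46 305.08] [-3.1383e+00 -4.0000e-04  1.9094e+00]
```

>>> servo_tool([
  [[0,0,0],[0,0,-0.05],0.3],
  [[0,0,0],[0,0,-0.05],0.3],
  [[0,0,0],[0,0,-0.05],0.3],
  [[0,0,0],[0,0,-0.05],0.3],
  [[0,0,0],[0,0,-0.05],0.3],
])

```text
time_s: 39.87
tcp_pos: [559.2, 150.3, 305.0]
eef_rot: [-3.138, -0.001, 2.159]
force: [-1.2, -1.2, -6.6]
grip_width: 44.6
grip_force: 62.9
```

```bash
python3 st.py
```

```text
t 39.8667 F [-1.2 -1.2 -6.6] M [-0.09  0.18 -0.01] p [559.21 150.34 305.03] [-3.1380e+00 -1.1000e-03  2.1592e+00]
```

>>> servo_tool([
  [[0,0,-0.0015],[0,0,0],0.3],
  [[0,0,-0.0015],[0,0,0],0.3],
  [[0,0,-0.0015],[0,0,0],0.3],
  [[0,0,0],[0,0,0],0.3],
])

```text
time_s: 40.2
tcp_pos: [559.0, 150.3, 306.5]
eef_rot: [-3.135, -0.003, 2.155]
force: [3.6, 0.4, -25.9]
grip_width: 44.6
grip_force: 66.3
```

>>> servo_tool([
  [[0,0,-0.0015],[0,0,0],0.3],
  [[0,0,-0.0015],[0,0,0],0.3],
  [[0,0,0],[0,0,0],0.3],
])

```text
time_s: 40.45
tcp_pos: [559.9, 150.5, 315.5]
eef_rot: [3.14, 0.001, 2.156]
force: [0.1, -0.3, 0.9]
grip_width: 45.0
grip_force: 69.6
```

```bash
python3 st.py; python3 -c "
from h import *
s=telemetry.read_state();print(sorted(s.keys()),s['grip_width'],s['grip_force'])"
```

```text
t 40.45 F [ 0.1 -0.3  0.9] M [ 0.    0.01 -0.09] p [559.9  150.52 315.53] [3.1397e+00 1.0000e-03 2.1557e+00]
['eef_rot', 'force', 'grip_force', 'grip_width', 'joint_pos', 'joint_torque', 'moment', 'qvel', 'tcp_pos', 'time_s'] 44.952933300063414 69.61125707253814
```

It popped free at roughly 30 N of pull, and the fingers still hold it (width 45, grip force 70). I'll lift it clear and carry it to the dish.

>>> servo_tool([
  [[0,0,-0.005],[0,0,0],0.3],
  [[0,0,-0.01],[0,0,0],0.3],
  [[0,0,-0.012],[0,0,0],0.3],
  [[0,0,-0.012],[0,0,0],0.3],
  [[0,0,-0.006],[0,0,0],0.3],
])

```text
time_s: 40.87
tcp_pos: [559.7, 150.5, 363.2]
eef_rot: [3.137, 0.002, 2.157]
force: [0.7, 0.4, -0.1]
grip_width: 44.7
grip_force: 69.6
```

>>> servo_tool([
  [[-0.012,-0.0102,0],[0,0,0],0.3],
  [[-0.0229,-0.0195,0],[0,0,0],0.3],
  [[-0.0229,-0.0195,0],[0,0,0],0.3],
  [[-0.0229,-0.0195,0],[0,0,0],0.3],
  [[-0.0229,-0.0195,0],[0,0,0],0.3],
])

```text
time_s: 41.28
tcp_pos: [543.0, 14.2, 360.3]
eef_rot: [3.141, 0.001, 2.157]
force: [1.5, -0.1, 0.3]
grip_width: 44.7
grip_force: 69.6
```

>>> servo_tool([
  [[-0.0229,-0.0195,0],[0,0,0],0.3],
  [[-0.0229,-0.0195,0],[0,0,0],0.3],
  [[-0.0229,-0.0195,0],[0,0,0],0.3],
  [[-0.0229,-0.0195,0],[0,0,0],0.3],
  [[-0.0229,-0.0195,0],[0,0,0],0.3],
])

```text
time_s: 41.7
tcp_pos: [525.1, -135.4, 360.5]
eef_rot: [3.141, 0.001, 2.157]
force: [0.1, 0.0, 0.1]
grip_width: 44.8
grip_force: 69.6
```

>>> servo_tool([
  [[-0.011,-0.0093,0],[0,0,0],0.3],
  [[0,0,0],[0,0,0],0.3],
  [[0,0,0],[0,0,0],0.3],
])

```text
time_s: 41.95
tcp_pos: [523.7, -148.7, 360.0]
eef_rot: [3.141, 0.001, 2.155]
force: [-0.9, 1.6, -1.1]
grip_width: 44.7
grip_force: 69.6
```

```bash
python3 st.py; python3 - <<'E'
from h import *
go([524.5,-148,177])
s=eyes.grab_frame("scene")[...,::-1]
cv2.imwrite("pics/d1.png",cv2.resize(s[120:320,220:480],(780,600)))
E
```

```text
t 41.95 F [-0.9  1.6 -1.1] M [-0.    0.02  0.02] p [ 523.73 -148.68  359.98] [3.1409e+00 7.0000e-04 2.1552e+00]
delta tool mm [  0.3   0.9 183. ] tcp [ 523.7 -148.7  360. ] rot [3.1409e+00 7.0000e-04 2.1552e+00] t 41.95
```

View pics/d1.png

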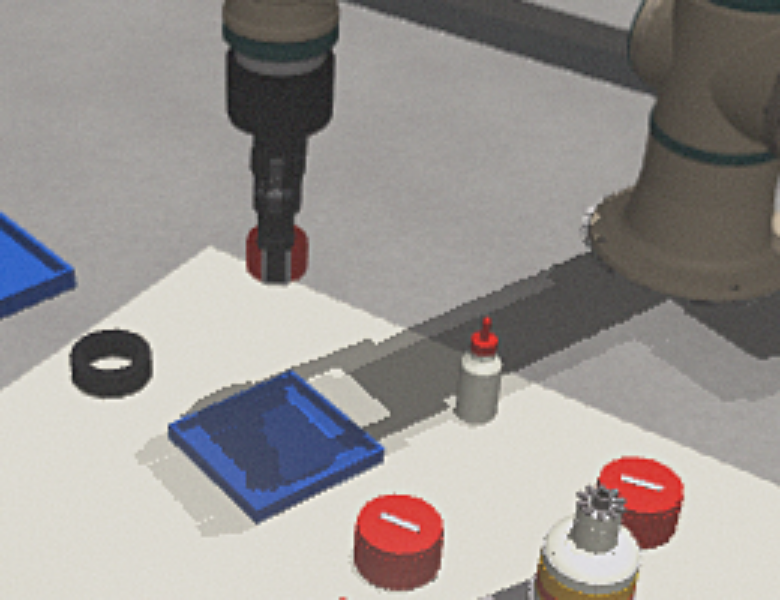

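The cap is in the fingers at about (277,253), upright, over the dish, and the neck is bare. I'll lower it.

>>> servo_tool([
  [[0,0.0008,0.015],[0,0,0],0.3],
  [[0,0,0.025],[0,0,0],0.3],
  [[0,0,0.03],[0,0,0],0.3],
  [[0,0,0.03],[0,0,0],0.3],
  [[0,0,0.025],[0,0,0],0.3],
])

```text
time_s: 42.42
tcp_pos: [524.4, -146.2, 232.6]
eef_rot: [-3.141, -0.001, 2.159]
force: [-0.1, 0.4, -0.5]
grip_width: 44.2
grip_force: 69.6
```

>>> servo_tool([
  [[0,0,0.02],[0,0,0],0.3],
  [[0,0,0.012],[0,0,0],0.3],
  [[0,0,0.005],[0,0,0],0.3],
  [[0,0,0],[0,0,0],0.3],
  [[0,0,0],[0,0,0],0.3],
])

```text
time_s: 42.83
tcp_pos: [525.0, -147.6, 198.5]
eef_rot: [3.141, 0.002, 2.157]
force: [-0.2, 0.5, -0.5]
grip_width: 44.9
grip_force: 69.6
```

>>> servo_tool([
  [[0,0,0.004],[0,0,0],0.3],
  [[0,0,0.004],[0,0,0],0.3],
  [[0,0,0],[0,0,0],0.3],
  [[0,0,0],[0,0,0],0.3],
])

```text
time_s: 43.17
tcp_pos: [524.5, -147.9, 189.3]
eef_rot: [-3.141, 0.0, 2.157]
force: [-0.8, -0.8, 0.2]
grip_width: 44.6
grip_force: 69.7
```

>>> servo_tool([
  [[0,0,0.003],[0,0,0],0.3],
  [[0,0,0.003],[0,0,0],0.3],
  [[0,0,0],[0,0,0],0.3],
  [[0,0,0],[0,0,0],0.3],
])

```text
time_s: 43.5
tcp_pos: [524.4, -147.8, 182.9]
eef_rot: [-3.141, -0.0, 2.157]
force: [0.5, -0.4, -1.0]
grip_width: 45.0
grip_force: 69.6
```

>>> servo_tool([
  [[0,0,0.0015],[0,0,0],0.3],
  [[0,0,0.001],[0,0,0],0.3],
  [[0,0,0],[0,0,0],0.3],
  [[0,0,0],[0,0,0],0.3],
])

```text
time_s: 43.83
tcp_pos: [524.5, -147.8, 180.7]
eef_rot: [-3.141, 0.0, 2.157]
force: [0.1, 0.1, -0.7]
grip_width: 44.3
grip_force: 69.6
```

>>> servo_tool([
  [[0,0,0.001],[0,0,0],0.3],
  [[0,0,0.001],[0,0,0],0.3],
  [[0,0,0],[0,0,0],0.3],
  [[0,0,0],[0,0,0],0.3],
])

```text
time_s: 44.17
tcp_pos: [524.5, -147.9, 178.9]
eef_rot: [3.142, 0.0, 2.157]
force: [-0.6, -0.5, 0.7]
grip_width: 44.2
grip_force: 69.7
```

>>> servo_tool([
  [[0,0,0.001],[0,0,0],0.3],
  [[0,0,0],[0,0,0],0.3],
  [[0,0,0],[0,0,0],0.3],
])

```text
time_s: 44.42
tcp_pos: [524.6, -147.9, 178.7]
eef_rot: [-3.142, 0.001, 2.157]
force: [-2.5, 0.5, 8.1]
grip_width: 44.2
grip_force: 70.4
```

Contact with the floor. I'll ease off slightly, open partly, and retreat.

>>> servo_tool([
  [[0,0,-0.0005],[0,0,0],0.3],
  [[0,0,0],[0,0,0],0.65],
  [[0,0,0],[0,0,0],0.65],
  [[0,0,0],[0,0,0],0.65],
  [[0,0,0],[0,0,0],0.65],
])

```text
time_s: 44.83
tcp_pos: [524.4, -147.8, 178.0]
eef_rot: [-3.141, -0.0, 2.157]
force: [1.2, 0.3, 0.4]
grip_width: 55.6
grip_force: 0.0
```

>>> servo_tool([
  [[0,0,-0.005],[0,0,0],0.7],
  [[0,0,-0.01],[0,0,0],0.7],
  [[0,0,-0.02],[0,0,0],0.7],
  [[0,0,-0.03],[0,0,0],0.7],
  [[0,0,-0.03],[0,0,0],0.7],
])

```text
time_s: 45.25
tcp_pos: [524.2, -147.7, 274.6]
eef_rot: [-3.141, -0.001, 2.157]
force: [0.9, 0.3, 0.3]
grip_width: 59.8
grip_force: 0.0
```

>>> servo_tool([
  [[0,0,-0.03],[0,0,0],0.7],
  [[0,0,-0.02],[0,0,0],0.7],
  [[0,0,-0.01],[0,0,0],0.7],
  [[0,0,0],[0,0,0],0.7],
])

```text
time_s: 45.58
tcp_pos: [524.7, -147.9, 336.7]
eef_rot: [3.138, 0.005, 2.157]
force: [0.8, -0.6, -0.2]
grip_width: 59.9
grip_force: 0.0
```

```bash
python3 st.py; python3 - <<'E'
from h import *
im=eyes.grab_frame("scene")[...,::-1]
h=cv2.cvtColor(im,cv2.COLOR_BGR2HSV); m=cv2.inRange(h,(0,120,60),(6,255,255))|cv2.inRange(h,(172,120,60),(180,255,255))
k,l,st,ce=cv2.connectedComponentsWithStats(m)
a=np.linspace(0,2*np.pi,60)
P=np.array([proj("scene",[524.5+23*np.cos(t),-147.9+23*np.sin(t),z]) for z in (4,32) for t in a]);print('expected bbox',P.min(0).round(),P.max(0).round())
print([(s.tolist(),c.round(1).tolist()) for s,c in zip(st[1:],ce[1:]) if s[4]>30])
im2=eyes.grab_frame("top")
# bar direction/top centre check
w=(im.min(2)>120)&(np.hypot(*(np.indices(m.shape)[::-1]-np.array(proj("scene",[524.5,-147.9,32]))[:,None,None]))<8)
print('bar px',np.argwhere(w)[:,::-1].mean(0) if w.any() else None, 'exp',proj("scene",[524.5,-147.9,32]))
E
```

```text
t 45.5833 F [ 0.8 -0.6 -0.2] M [-0.02 -0.    0.02] p [ 524.73 -147.9   336.66] [3.1382 0.0048 2.1568]
expected bbox [303. 254.] [321. 275.]
[([559, 122, 28, 14, 224], [572.3, 128.3]), ([377, 226, 9, 12, 71], [381.0, 232.8]), ([303, 256, 18, 19, 167], [312.8, 264.2]), ([419, 272, 29, 31, 503], [435.1, 285.4]), ([338, 285, 30, 21, 436], [352.8, 294.7]), ([329, 323, 11, 9, 55], [333.6, 327.4])]
bar px [312. 261.] exp [311.77034599 260.31870751]
```

The cap stands in the dish exactly where expected, with its bar side up and the fingers clear.

```bash
python3 -c "
from rig import sign_off
print(sign_off())"
```

```text
the job is handed in; nothing more can be done
None
```

I loosened and removed the cap and set it upright near the centre of the blue dish, then handed the job in at about 46 s; one caveat is that it needed five press-and-turn passes and only came off at a pull of over 26 N, although the ring appeared to be at its stop, and sign-off returned no verdict.

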